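Set out a stripped wheel bearing on the test consoles

ROBOT

A 6-joint arm with a two-finger parallel gripper is mounted at the origin on the work surface. World frame = base frame: x ahead of the robot, y to its left, z up, the work surface at z = 0. Lengths are in m, angles in degrees, forces in N, time in s.
With the tool pointing down it reaches from about 0.25 to 0.725 m from the base axis. Payload 4 kg.
Tool frame: the origin (TCP) lies at the very end of the fingers, on their centre line; the grasp point (between the pads) lies pinch_z behind it (pinch_z is the distance from the TCP to the grasp point, in m); z points along the fingers, y is the direction in which the jaws open and shut (so a half turn about z gives the same grasp; the last joint's range is limited). The gripper opens to 85 mm and grips with 20 to 120 N. Pads are 22 mm wide; open, the fingers measure 114 mm over their backs; the gripper's body (76 mm by 85 mm) begins 54 mm behind the grasp point. The pads swing forward as they close: fully open they stand 13 mm farther back than shut.
Start: joints at [-74.542, 13.785, 0.286, 76.501, 0, 90], TCP at [0.133, -0.482, 0.231] pointing down, gripper open.
Joint ranges: [-155.79, 155.79], [-60.16, 107.12], [-62.33, 73.08], [-114, 123.19], [-81.49, 82.49], [-180, 180]. Speed limits (degrees/s): [159.86, 159.86, 180, 180, 180, 180].

INTERFACE

Orientations are given as a 3x3 rotation matrix whose columns are the frame's x, y, z axes.
In Python, from cell import get_state, read_camera, camera_params, finish_job, pinch_z gives the robot as it stands. The module is installed in compiled form; this text tells all that it offers.
- The arm moves only by the shell command python3 -m handwheel 'ROWS' [OPENING] [FORCE]. ROWS is text: rows parted by semicolons, each of 4 numbers parted by spaces: the shift along the tool's x, y, z each as a share of 500 mm, from -1 to 1, then the turn about the tool's z as a share of 30 degrees, from -1 to 1. A call has 1 to 5 rows; each row is the pose to reach, as a shift and turn from the pose measured when the call began, along the tool's axes at that moment; what a row does not reach only later rows make up. A row lasts 1/8 s, in which the tool goes at most 62.5 mm and 10.7 degrees, less where a joint would pass 70% of its speed; a pose out of reach is approached as far as the arm can. A call with a number of a shift or a turn outside -1 to 1 is refused whole. A call with a gripper value outside its range is refused whole. OPENING is the gripper's target within -1 to 1 (fully open at 1, half-way at 0, shut at -1), set as the call begins (- or left out, the last holds). The fingers move at their own pace and stop on an object; FORCE is the grip in N (left out, the last holds). Time passes only in rows, so rows that repeat a pose let the fingers close. It gives the time, the measured TCP pose, the force and the opening at its end, in the units of the state.
- get_state(): the state, without advancing time (a new reading comes with each control period).
- read_camera(name): name is "side" or "top" or "wrist"; returns the picture (480x640x3 uint8, red, green, blue); there is no depth.
- camera_params(name): a dict with "K" (3x3 intrinsics, pixels), "k1" (the pictures are not rectified: a ray, as slopes to the right and down, at radius r is drawn at 1 + k1 r^2 times it, then the intrinsics apply), "R" (3x3) and "t" (3): a world point X has camera coordinates R X + t; the wrist camera has in their place "tool_from_camera" (4x4, takes a point from camera to tool coordinates, whose origin is the TCP and whose axes are the flange's). Camera axes: x right, y down, z forward; pixel columns grow to the right and rows downward; lengths in m; the calibration is good to about 2 mm. A picture is of the moment at which its call begins: read the wrist's pose just before it. camera_params takes no time and is no camera call.
- finish_job(): hands the job in, once; it reports no verdict.
The state is a dict: "time": time; "joint_positions": joint angles; "qd": joint speeds; "effort": joint torques, N m; "tcp_pos": TCP position; "tcp_rot": TCP orientation; "contact_force": force on the tool from outside, world axes, zero at the start; "torque": the same for the moment, N m; "opening": finger opening in m.
Only numpy, scipy, OpenCV 4.12 (cv2) and the standard library are available. Lean on these libraries where they do the work, as an engineer would, in place of code of your own. Each camera call takes 0.05 s, during which the arm holds its last target.

TASK

Set out the four wheel-bearing parts for the practical exam, in this order: lift the roller cone straight up out of its outer ring, leaving the ring standing, and put it on the blue tray; then put the outer ring on the yellow tray, then the hub nut on the green tray, and last the black grease cap on the red tray. Set each part down flat and the same way up as it lay, in the middle of its console's tray, without dropping it, and let go before taking the next. Leave the gear and the screwdriver where they are.

Things in the scene. Friction and masses are not known exactly. Their poses are not given: they have to be found in the camera images.
- cone_mid (a point): roller cone, 42 mm high, round, z up; point on the axis, half-way up. From the bottom: rollers, 43 to 49 mm across, to 20 mm; brass flange, 58 mm across, 20 to 24 mm up; steel hub, 46 mm across, 24 to 42 mm up, dark bore on top: grip the hub. Starts nested in the outer ring: flange on the ring's top face, underside 2 mm above the table, 2 mm play around. 0.2 to 0.45 kg
- ring_mid (a point): outer bearing ring, plain bright steel, 68 mm outside, 53 mm inside, 22 mm high, lying flat, round about z (up). The point is on the axis, half-way up (11 mm above its underside). At the start the cone sits in it; only its bright rim shows around the cone's flange. About 0.3 kg
- nut_mid (a point): brass-coloured hexagonal hub nut, lying flat, z up: hexagon 46 mm across flats (two flats face along its own +y and -y, the others every 60 degrees), 53 mm across corners, 22 mm high, with a 38 mm round crown 6 mm high on top (28 mm in all) and a dark bore. The point is on the axis, half-way up (14 mm above its underside). About 0.2 kg
- cap_mid (a point): black domed grease cap, 36 mm high, round about z (up): foot flange 60 mm across and 5 mm thick, then a straight wall 50 mm across from 5 to 28 mm up, then a rounded dome. The point is on the axis, half-way up (18 mm above its underside). About 0.09 kg
- blue_tray (a point): fixed cream bench console with a round blue tray on top and a blue control strip along its near edge; box 28 mm high. Point: centre of the tray floor, 30 mm above the table; z up. Tray 92 mm wide inside, its rim 4 mm thick and 4 mm above the floor. From the point the box reaches 55 mm along its +x, 77 mm along -x (strip side), 60 mm to either side along y
- yellow_tray (a point): fixed cream bench console with a round yellow tray on top and a yellow control strip along its near edge; box 28 mm high. Point: centre of the tray floor, 30 mm above the table; z up. Tray 92 mm wide inside, its rim 4 mm thick and 4 mm above the floor. From the point the box reaches 55 mm along its +x, 77 mm along -x (strip side), 60 mm to either side along y
- green_tray (a point): fixed cream bench console with a round green tray on top and a green control strip along its near edge; box 28 mm high. Point: centre of the tray floor, 30 mm above the table; z up. Tray 92 mm wide inside, its rim 4 mm thick and 4 mm above the floor. From the point the box reaches 55 mm along its +x, 77 mm along -x (strip side), 60 mm to either side along y
- red_tray (a point): fixed cream bench console with a round red tray on top and a red control strip along its near edge; box 28 mm high. Point: centre of the tray floor, 30 mm above the table; z up. Tray 92 mm wide inside, its rim 4 mm thick and 4 mm above the floor. From the point the box reaches 55 mm along its +x, 77 mm along -x (strip side), 60 mm to either side along y
- gear: dark steel toothed gear lying flat, 80 mm across, 14 mm thick with a 36 mm hub 22 mm high; origin at the centre of its underside. Not part of the job: leave it
- screwdriver: screwdriver lying on the table, about 200 mm long, its own x along it with the tip towards +x; origin under its middle. Not part of the job: leave it
There are look-alikes about, which are no part of the job. Leave any purple look-alike of the part that bears cap_mid alone.

How it is judged:
By the outcome, as a careful person would: the job done as asked, in the order asked, and still so for the second after the job is handed in, with the robot touching nothing.
It also fails if it takes over 104 s, if anything falls off the work surface, if the arm or the gripper's body presses on something with over 40 N, if the wrist force passes 120 N, or if a joint passes its speed limit or range.

## Working session

There is one attempt and no reset: what is moved stays moved. The work goes in short steps, Python scripts to look and compute and a shell command to move; the robot and the scene stay as the last step left them, time stands still between calls to the robot, and variables do not carry over. Pictures are saved under pics/ and viewed, and the job is handed in when it is done.

```bash
mkdir -p pics; python3 - <<'E'
from cell import *
import cv2,json
s=get_state();print(s, pinch_z)
for n in("side","top"):
    cv2.imwrite(f"pics/{n}0.png",read_camera(n)[:,:,::-1])
    print(n,camera_params(n))
print(camera_params("wrist"))
E
```

```text
{'time': 0.0, 'joint_positions': array([-7.45414265e+01,  1.38334149e+01,  2.13447735e-01,  7.65013887e+01,
        1.33942857e-03,  9.00000678e+01]), 'qd': array([ 0.03077503, -0.01997305,  0.05913345, -0.0678477 ,  0.0274392 ,
        0.07703133]), 'effort': array([-1.41318492e-04, -3.72316110e+01,  2.52408868e+01,  1.68390427e-02,
        1.57566969e-04, -2.79268043e-06]), 'tcp_pos': array([ 0.13310901, -0.4813001 ,  0.23040058]), 'tcp_rot': array([[ 9.63823751e-01,  2.66539835e-01, -5.42018717e-04],
       [ 2.66540385e-01, -9.63821576e-01,  2.04766471e-03],
       [ 2.33748792e-05, -2.11805776e-03, -9.99997757e-01]]), 'contact_force': array([0.21831397, 0.44879918, 0.51472087]), 'torque': array([-0.01165069, -0.01806301, -0.02791737]), 'opening': 0.08520930177796238} 0.0187
side {'K': array([[610.43705251,   0.        , 322.72035206],
       [  0.        , 610.43705251, 238.13453747],
       [  0.        ,   0.        ,   1.        ]]), 'k1': -0.11584252795909707, 'R': array([[ 0.97338798, -0.2282645 , -0.02027691],
       [-0.17367782, -0.67709017, -0.71511182],
       [ 0.1495
[... 332 characters left out ...]

       [-0.99059612, -0.01892708, -0.13550311],
       [ 0.13556521, -0.00203154, -0.99076634]]), 't': array([0.00393539, 0.49383885, 1.22432298])}
{'K': array([[362.64345871,   0.        , 317.6936847 ],
       [  0.        , 362.64345871, 238.15736136],
       [  0.        ,   0.        ,   1.        ]]), 'k1': -0.018158255203564566, 'tool_from_camera': array([[ 1.49129203e-03, -9.49503689e-01, -3.13752324e-01,
         8.03107806e-02],
       [ 9.99998641e-01,  1.19542335e-03,  1.13538962e-03,
         6.72880161e-04],
       [-7.02989781e-04, -3.13753590e-01,  9.49504181e-01,
        -1.42868564e-01],
       [ 0.00000000e+00,  0.00000000e+00,  0.00000000e+00,
         1.00000000e+00]])}
```

View pics/top0.png

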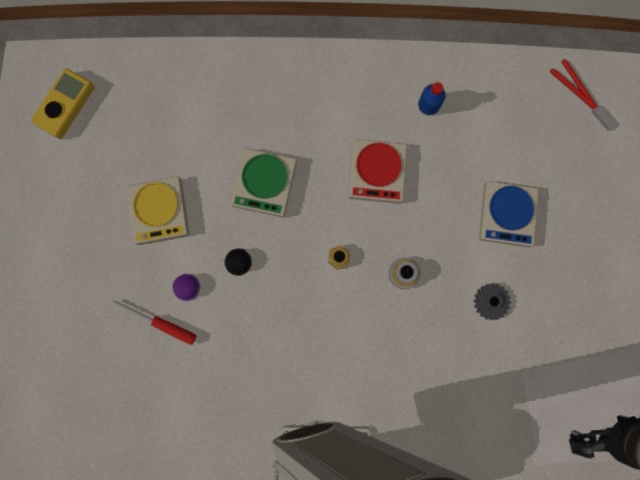

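View pics/side0.png

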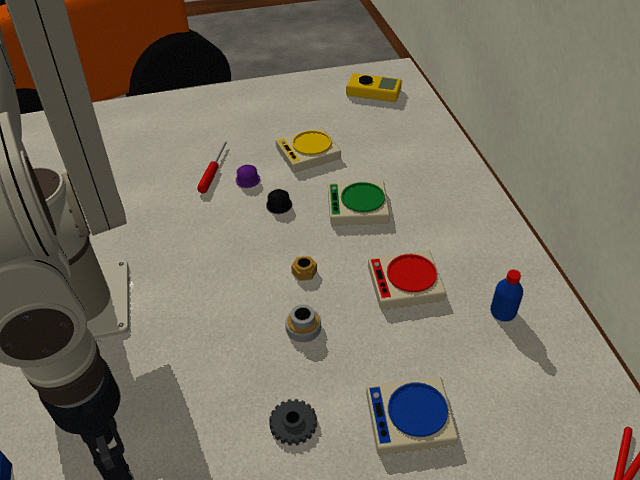

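The top view shows the bearing at (405,272), nut (339,257), black cap (238,262), gear (492,301) and screwdriver (160,325). The trays are yellow (156,205), green (265,176), red (379,164) and blue (512,208).
There are two cap candidates: black (238,262) and purple (186,287). The black one fits "black grease cap", so next I take enlarged crops to confirm it and measure.

```bash
python3 - <<'E'
import cv2,numpy as np
t=cv2.imread("pics/top0.png");s=cv2.imread("pics/side0.png")
def crop(im,cx,cy,h,k):
    c=im[cy-h:cy+h,cx-h:cx+h]; c=cv2.resize(c,None,fx=k,fy=k,interpolation=cv2.INTER_CUBIC)
    for i in range(0,2*h,10):
        cv2.putText(c,str(cx-h+i),(i*k,10),0,.35,(0,0,255),1);cv2.putText(c,str(cy-h+i),(0,i*k+4),0,.35,(0,0,255),1)
        c[:, i*k]=c[:,i*k]//2+np.array([60,60,60],np.uint8); c[i*k]=c[i*k]//2+np.array([60,60,60],np.uint8)
    return c
cv2.imwrite("pics/c1.png",np.hstack([crop(t,405,272,20,10),crop(t,339,257,20,10)]))
cv2.imwrite("pics/c2.png",np.hstack([crop(t,238,262,20,10),crop(t,186,287,20,10)]))
cv2.imwrite("pics/c3.png",np.vstack([np.hstack([crop(t,*p,40,4) for p in [(512,208),(156,205)]]),np.hstack([crop(t,*p,40,4) for p in [(265,178),(379,166)]])])[:600])
E
```

```text
(no output)
```

View pics/c1.png

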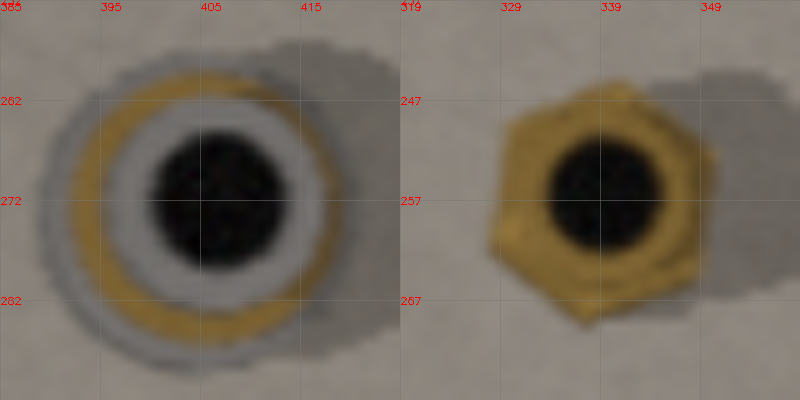

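View pics/c2.png

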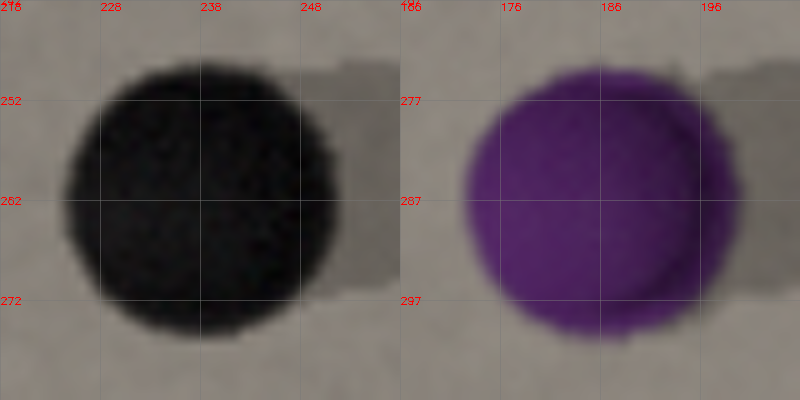

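View pics/c3.png

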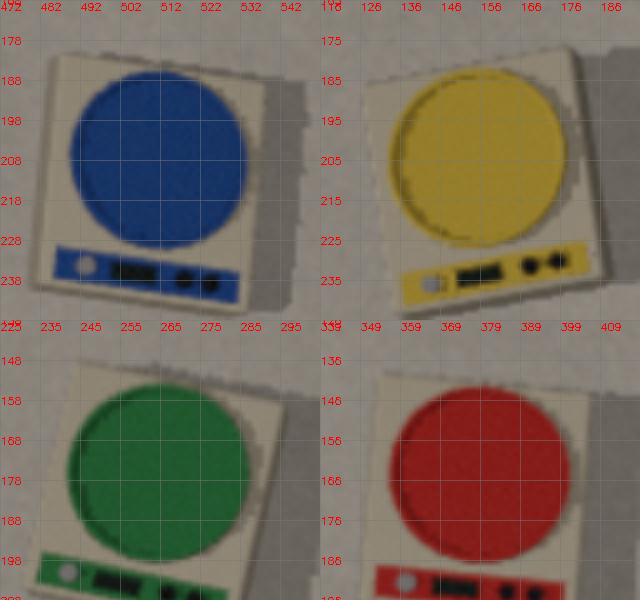

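The crop confirms it: the black dome at (238,262) is the grease cap, and (186,287) is purple, so it stays put. Next I compute world positions and cross-check them with the side view.

```bash
cat > h.py <<'E'
import numpy as np,cv2
from cell import *
def ray(n,u,v,s=None):
    p=camera_params(n);k1=p["k1"]
    d=cv2.undistortPoints(np.array([[[u,v]]],float),p["K"],np.array([k1,0,0,0,0.]))[0,0]
    d=np.array([d[0],d[1],1.])
    if n=="wrist":
        T=p["tool_from_camera"];R=s["tcp_rot"]
        return s["tcp_pos"]+R@T[:3,3], R@T[:3,:3]@d
    return -p["R"].T@p["t"], p["R"].T@d
def at(n,u,v,z,s=None):
    o,d=ray(n,u,v,s);return (o+d*(z-o[2])/d[2]).round(4)
def proj(n,X,s=None):
    p=camera_params(n);X=np.asarray(X,float)
    if n=="wrist":
        T=p["tool_from_camera"];x=T[:3,:3].T@(s["tcp_rot"].T@(X-s["tcp_pos"])-T[:3,3])
    else: x=p["R"]@X+p["t"]
    a=x[:2]/x[2];a=a*(1+p["k1"]*(a@a));return a*p["K"][0,0]+p["K"][:2,2]
def go(x,y,z,yaw=None):
    """yaw: desired world angle of jaw axis (tool y), mod 180"""
    s=get_state();R=s["tcp_rot"];d=R.T@(np.array([x,y,z])-s["tcp_pos"])
    a=np.degrees(np.arctan2(R[1,1],R[0,1]));t=0
    if yaw is not None: t=-((yaw-a+90)%180-90)
    print("t",round(s["time"],2),"tcp",s["tcp_pos"].round(4),"jaw",round(a,1),"j6",s["joint_positions"][5].round(1),"F",s["contact_force"].round(1),"open",round(s["opening"],4))
    print("dist mm",(d*1000).round(1),"rows",(d/.5).round(3),"turn",round(t/30,3))
def shot(name,f,scale=None):
    s=get_state();im=read_camera(name)[:,:,::-1];cv2.imwrite(f,im);return s,im
def crop(im,cx,cy,h,k):
    c=im[max(cy-h,0):cy+h,max(cx-h,0):cx+h];c=cv2.resize(c,None,fx=k,fy=k,interpolation=cv2.INTER_CUBIC)
    for i in range(0,2*h,10):
        cv2.putText(c,str(cx-h+i),(i*k,10),0,.35,(0,0,255),1);cv2.putText(c,str(cy-h+i),(0,i*k+4),0,.35,(0,0,255),1)
    return c
E
python3 - <<'E'
from h import *
P=dict(cone=(406.4,271.5,.044),nut=(338.95,255.9,.028),cap=(237.7,261.5,.012),blue=(511.2,207.6,.033),yellow=(155.1,204,.033),green=(264.2,175.7,.033),red=(378.6,164.2,.033))
im=cv2.imread("pics/side0.png")
for k,(u,v,z) in P.items():
    X=at("top",u,v,z);q=proj("side",X);print(k,X,q.round(1))
    cv2.circle(im,tuple(int(round(a)) for a in q),2,(255,255,255),-1)
cv2.imwrite("pics/side_chk.png",cv2.resize(im[90:470,180:480],None,fx=1.5,fy=1.5))
E
```

```text
cone [ 0.4236 -0.163   0.044 ] [301.4 313.7]
nut [ 0.4557 -0.021   0.028 ] [303.  262.6]
cap [0.441  0.1969 0.012 ] [277.6 201.9]
blue [ 0.5676 -0.3957  0.033 ] [415.9 407.9]
yellow [0.5604 0.3796 0.033 ] [310.9 142. ]
green [0.6267 0.1436 0.033 ] [361.7 196.3]
red [ 0.6572 -0.1043  0.033 ] [410.3 272.1]
```

View pics/side_chk.png

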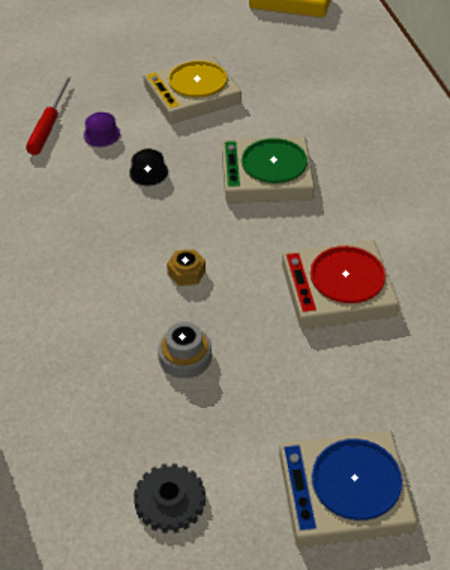

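Side and top views agree to a few mm (the white dots sit on the centres). Moving over the bearing.

```bash
python3 -c "
from h import *
go(.4236,-.163,.17)"
```

```text
t 0.1 tcp [ 0.1331 -0.4814  0.2305] jaw -74.5 j6 90.0 F [-0.  -0.6  0.6] open 0.0854
dist mm [ 364.8 -229.3   60.9] rows [ 0.73  -0.459  0.122] turn 0.0
```

```bash
python3 -m handwheel '0.1 -0.06 0.015 0;0.2 -0.12 0.03 0;0.3 -0.18 0.05 0;0.4 -0.25 0.07 0;0.5 -0.31 0.08 0' 1 60; python3 -c "
from h import *
go(.4236,-.163,.17)"
```

```text
time: 0.72
tcp_pos: [0.3331, -0.2632, 0.19]
tcp_rot: [[0.964, 0.266, -0.001], [0.266, -0.964, 0.003], [-0.001, -0.003, -1.0]]
contact_force: [1.6, -0.3, 0.2]
opening: 0.0857
t 0.72 tcp [ 0.3331 -0.2632  0.19  ] jaw -74.6 j6 126.2 F [ 1.6 -0.3  0.2] open 0.0857
dist mm [113.9 -72.5  20.2] rows [ 0.228 -0.145  0.04 ] turn 0.0
```

```bash
python3 -m handwheel '0.1 -0.07 0.02 0;0.2 -0.13 0.035 0;0.228 -0.145 0.04 0;0.228 -0.145 0.04 0;0.228 -0.145 0.04 0'; python3 -c "
from h import *
go(.4236,-.163,.17)
s,im=shot('wrist','pics/w1.png')
print(proj('wrist',[.4236,-.163,.044],s))"
```

```text
time: 1.35
tcp_pos: [0.4228, -0.1639, 0.1701]
tcp_rot: [[0.964, 0.265, -0.002], [0.265, -0.964, 0.002], [-0.002, -0.003, -1.0]]
contact_force: [0.9, -0.4, 0.1]
opening: 0.0853
t 1.35 tcp [ 0.4228 -0.1639  0.1701] jaw -74.6 j6 143.4 F [ 0.9 -0.4  0.1] open 0.0853
dist mm [ 1.  -0.6  0.1] rows [ 0.002 -0.001  0.   ] turn 0.0
[316.05423217 226.12524575]
```

View pics/w1.png

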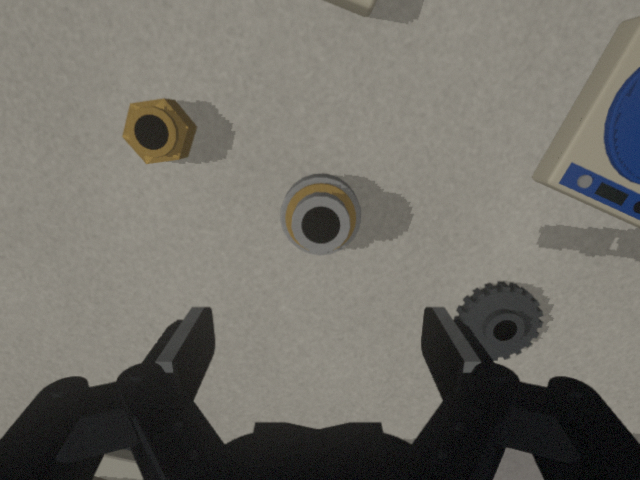

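The bore top sits at (321,225), with the ring outline around (320,214). The nut is at (152,132), well clear of the jaws.

```bash
python3 -c "
from h import *
s=get_state()
print(at('wrist',320.5,224.5,.044,s), at('wrist',151.5,131.5,.028,s))
X=at('wrist',320.5,224.5,.044,s)
go(X[0],X[1],.06);go(X[0],X[1],.026)"
```

```text
[ 0.4258 -0.1662  0.044 ] [ 0.458  -0.0242  0.028 ]
t 1.4 tcp [ 0.4228 -0.1641  0.1703] jaw -74.7 j6 143.4 F [-0.2 -0.4 -0.9] open 0.0851
dist mm [  2.5   3.1 110.3] rows [0.005 0.006 0.221] turn 0.0
t 1.4 tcp [ 0.4228 -0.1641  0.1703] jaw -74.7 j6 143.4 F [-0.2 -0.4 -0.9] open 0.0851
dist mm [  2.5   3.2 144.3] rows [0.005 0.006 0.289] turn 0.0
```

```bash
python3 -m handwheel '0.005 0.006 0.08 0;0.005 0.006 0.16 0;0.005 0.006 0.22 0;0.005 0.006 0.22 0'; python3 -c "
from h import *
s,im=shot('wrist','pics/w2.png')
go(.4258,-.1662,.026)
print(proj('wrist',[.4258,-.1662,.044],s))"
```

```text
time: 1.9
tcp_pos: [0.4229, -0.1665, 0.0586]
tcp_rot: [[0.965, 0.261, -0.007], [0.262, -0.965, 0.004], [-0.006, -0.006, -1.0]]
contact_force: [-0.1, -0.2, -0.4]
opening: 0.0855
t 1.95 tcp [ 0.4245 -0.1669  0.0601] jaw -74.8 j6 143.3 F [ 0.  -0.3 -0.5] open 0.0852
dist mm [ 1.5 -0.2 34.1] rows [ 0.003 -0.     0.068] turn 0.0
[316.95676025 288.38522408]
```

View pics/w2.png

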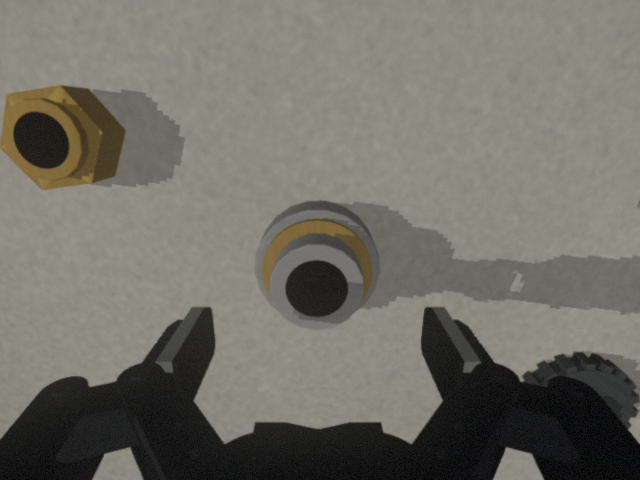

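The bore at (317,288) matches the prediction and is centred between the jaws. Descending and closing.

```bash
python3 -m handwheel '0.003 0 0.035 0;0.003 0 0.068 0;0.003 0 0.068 0;0.003 0 0.068 0'; python3 -c "
from h import *
go(.4258,-.1662,.026)"
```

```text
time: 2.45
tcp_pos: [0.4269, -0.1671, 0.0277]
tcp_rot: [[0.965, 0.261, -0.001], [0.261, -0.965, 0.002], [-0.001, -0.002, -1.0]]
contact_force: [-0.1, -0.4, -0.1]
opening: 0.0853
t 2.45 tcp [ 0.4269 -0.1671  0.0277] jaw -74.9 j6 143.4 F [-0.1 -0.4 -0.1] open 0.0853
dist mm [-0.8 -1.2  1.7] rows [-0.002 -0.002  0.003] turn 0.0
```

```bash
python3 -m handwheel '-0.002 -0.002 0.003 0;-0.002 -0.002 0.003 0;-0.002 -0.002 0.003 0;-0.002 -0.002 0.003 0;-0.002 -0.002 0.003 0' -0.3 60;python3 -m handwheel '0 0 0 0;0 0 0 0;0 0 0 0' ; python3 -c "
from h import *
s,im=shot('wrist','pics/w3.png')"
```

```text
time: 3.08
tcp_pos: [0.426, -0.1662, 0.0271]
tcp_rot: [[0.965, 0.262, -0.0], [0.262, -0.965, 0.002], [0.0, -0.002, -1.0]]
contact_force: [-1.9, 1.6, 7.5]
opening: 0.0439
time: 3.45
tcp_pos: [0.4259, -0.1661, 0.0272]
tcp_rot: [[0.965, 0.262, -0.001], [0.262, -0.965, 0.002], [0.0, -0.002, -1.0]]
contact_force: [-1.3, 1.2, 2.6]
opening: 0.044
```

View pics/w3.png

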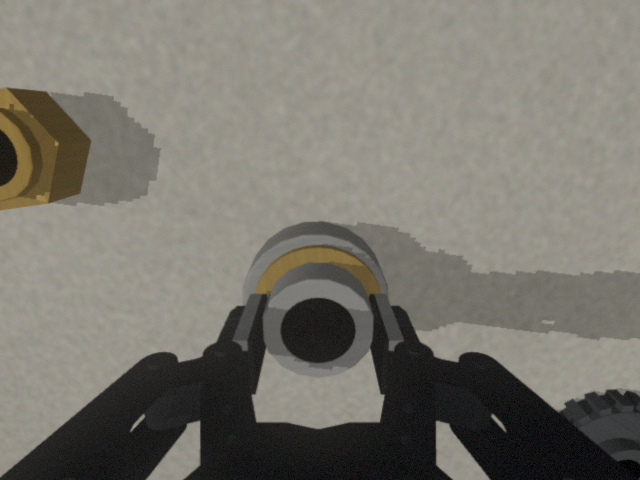

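The hub is gripped (44 mm reading, Fz a few N). Lifting slowly, straight up.

```bash
python3 -m handwheel '0 0 -0.01 0;0 0 -0.02 0;0 0 -0.04 0;0 0 -0.06 0;0 0 -0.09 0';python3 -m handwheel '0 0 -0.04 0;0 0 -0.08 0;0 0 -0.12 0;0 0 -0.12 0' ; python3 -c "
from h import *
s,im=shot('wrist','pics/w4.png')
go(.5676,-.3957,.15)
s,im=shot('side','pics/s4.png')
cv2.imwrite('pics/s4.png',crop(im,300,300,60,5))"
```

```text
time: 4.12
tcp_pos: [0.4257, -0.1662, 0.0729]
tcp_rot: [[0.965, 0.262, -0.001], [0.262, -0.965, 0.003], [-0.0, -0.003, -1.0]]
contact_force: [-0.8, -0.9, -4.2]
opening: 0.0439
time: 4.62
tcp_pos: [0.4273, -0.1669, 0.1349]
tcp_rot: [[0.965, 0.262, 0.004], [0.262, -0.965, 0.001], [0.004, 0.0, -1.0]]
contact_force: [-0.2, -1.0, -3.6]
opening: 0.0436
t 4.67 tcp [ 0.4264 -0.1665  0.1336] jaw -74.8 j6 143.4 F [-0.  -0.1 -3.7] open 0.0438
dist mm [ 76.4 258.1 -16.6] rows [ 0.153  0.516 -0.033] turn 0.0
```

View pics/w4.png

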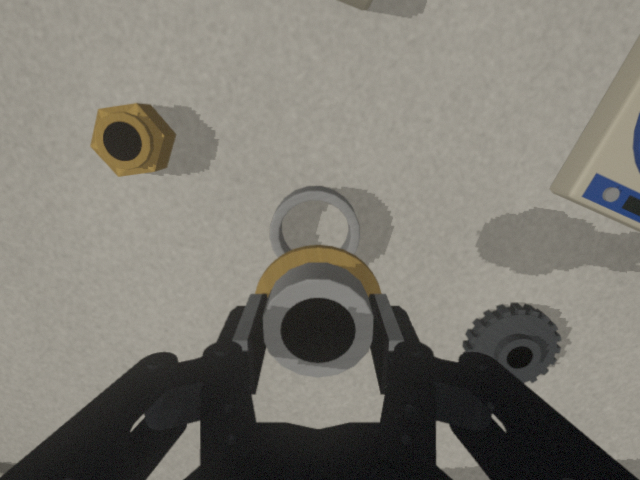

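View pics/s4.png

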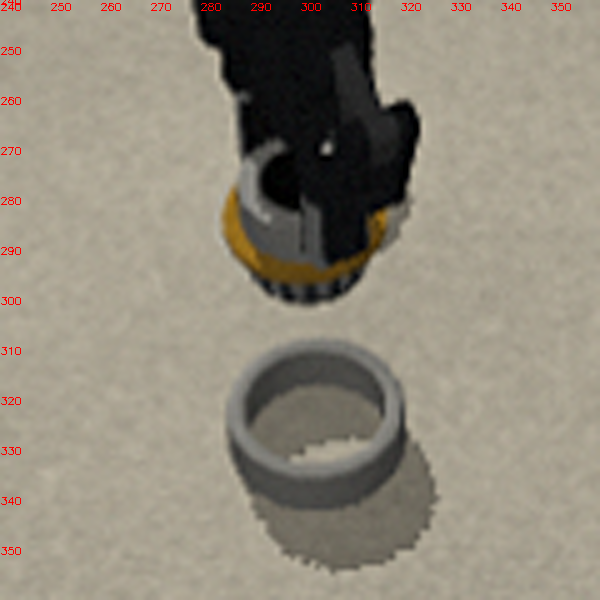

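The cone is out and level, and the ring is still standing at (315,415 in the side crop). Heading to the blue tray.

```bash
python3 -m handwheel '0.02 0.06 -0.02 0;0.05 0.16 -0.03 0;0.08 0.27 -0.033 0;0.11 0.37 -0.033 0;0.13 0.43 -0.033 0';  python3 -c "
from h import *
go(.5676,-.3957,.15)
s,im=shot('wrist','pics/w5.png')
print(proj('wrist',[.5676,-.3957,.033],s))
R=s['tcp_rot'];X=at('wrist',317.5,329.5,s['tcp_pos'][2]+.017,s);print('cone in tool',R.T@(X-s['tcp_pos']))"
```

```text
time: 5.35
tcp_pos: [0.5448, -0.3587, 0.1464]
tcp_rot: [[0.966, 0.26, -0.003], [0.26, -0.966, 0.004], [-0.002, -0.004, -1.0]]
contact_force: [0.4, 0.9, -3.5]
opening: 0.0441
t 5.35 tcp [ 0.5448 -0.3587  0.1464] jaw -74.9 j6 131.5 F [ 0.4  0.9 -3.5] open 0.0441
dist mm [12.4 41.7 -3.8] rows [ 0.025  0.083 -0.008] turn 0.0
[374.14457445 216.25995721]
cone in tool [ 0.00037237  0.00077561 -0.01702789]
```

View pics/w5.png

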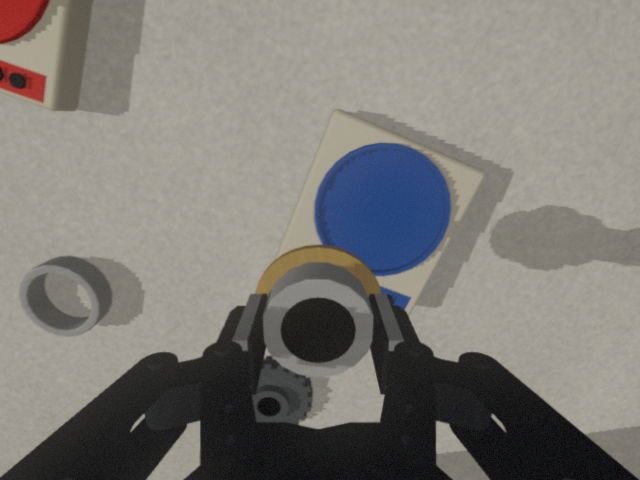

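The blue tray spans columns 314–452 and rows 142–275, so its centre is about (383,208).

```bash
cat >> h.py <<'E'
def fitcol(im,lo,hi,z,s,box=None):
    """ellipse-fit colour blob in wrist view -> world circle"""
    hsv=cv2.cvtColor(np.ascontiguousarray(im),cv2.COLOR_BGR2HSV);m=cv2.inRange(hsv,lo,hi)
    m=cv2.morphologyEx(m,cv2.MORPH_OPEN,np.ones((3,3)))
    cs,_=cv2.findContours(m,cv2.RETR_EXTERNAL,cv2.CHAIN_APPROX_NONE)
    c=max(cs,key=cv2.contourArea);h=cv2.convexHull(c)[:,0,:]
    P=np.array([at('wrist',u,v,z,s)[:2] for u,v in h]);
    A=np.c_[2*P,np.ones(len(P))];x=np.linalg.lstsq(A,(P**2).sum(1),rcond=None)[0]
    return x[:2].round(4),np.sqrt(x[2]+x[:2]@x[:2]).round(4),h.min(0),h.max(0)
E
python3 -c "
from h import *
s=get_state();s['tcp_pos']=np.array([.5448,-.3587,.1464]);s['tcp_rot']=np.array([[0.966, 0.26, -0.003], [0.26, -0.966, 0.004], [-0.002, -0.004, -1.0]])
im=cv2.imread('pics/w5.png')
for z in(.03,.034):print(fitcol(im,(105,120,40),(125,255,255),z,s), at('wrist',383,208,z,s),at('wrist',314,208,z,s),at('wrist',452,208,z,s))
print(camera_params('wrist')['K'][0])
go(.5676,-.3957,.15)
"
```

```text
(array([ 0.5709, -0.4011]), np.float64(0.0496), array([315, 144], dtype=int32), array([449, 274], dtype=int32)) [ 0.5746 -0.4007  0.03  ] [ 0.5613 -0.3519  0.03  ] [ 0.5879 -0.4496  0.03  ]
(array([ 0.5717, -0.4001]), np.float64(0.0488), array([315, 144], dtype=int32), array([449, 274], dtype=int32)) [ 0.5753 -0.3997  0.034 ] [ 0.5623 -0.3517  0.034 ] [ 0.5885 -0.4479  0.034 ]
[362.64345871   0.         317.6936847 ]
t 5.4 tcp [ 0.5465 -0.3617  0.1458] jaw -75.0 j6 131.5 F [ 4.5 -5.5 -2.9] open 0.0439
dist mm [11.6 38.3 -4.2] rows [ 0.023  0.077 -0.008] turn 0.0
```

```bash
python3 -m handwheel '0.02 0.05 -0.008 0;0.03 0.08 -0.008 0;0.033 0.087 -0.008 0;0.033 0.087 -0.008 0';  python3 -c "
from h import *
s,im=shot('wrist','pics/w6.png')
print(fitcol(im,(105,120,40),(125,255,255),.034,s))
go(.572,-.4,.06)"
```

```text
time: 5.9
tcp_pos: [0.573, -0.3988, 0.1484]
tcp_rot: [[0.966, 0.259, -0.003], [0.259, -0.966, 0.002], [-0.002, -0.003, -1.0]]
contact_force: [-0.1, -0.2, -3.4]
opening: 0.0439
(array([ 0.5715, -0.3996]), np.float64(0.0488), array([252, 168], dtype=int32), array([383, 267], dtype=int32))
t 5.95 tcp [ 0.5731 -0.3985  0.1488] jaw -75.0 j6 130.2 F [ 0.  -0.7 -3.6] open 0.0437
dist mm [-1.3  1.3 88.8] rows [-0.003  0.003  0.178] turn 0.0
```

View pics/w6.png

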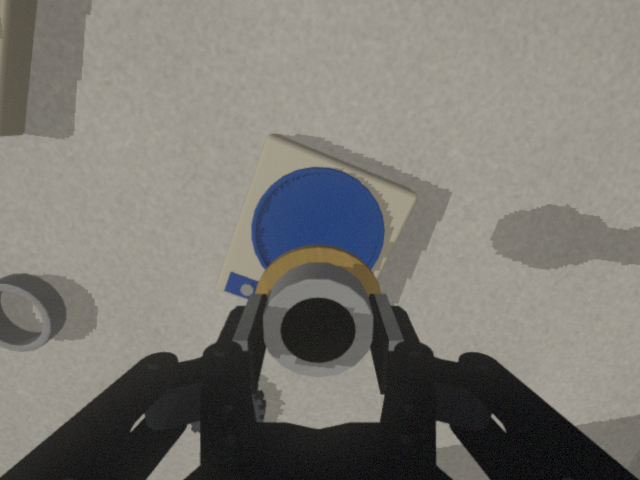

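The tray centre is stable at (0.5715, -0.3996). The floor should be met at TCP z of about 0.055.

```bash
python3 -m handwheel '-0.003 0.002 0.05 0;-0.004 0.002 0.1 0;-0.004 0.002 0.15 0;-0.004 0.002 0.174 0;-0.004 0.002 0.174 0';  python3 -c "
from h import *
go(.571,-.399,.0555)"
```

```text
time: 6.58
tcp_pos: [0.5704, -0.399, 0.0611]
tcp_rot: [[0.966, 0.26, -0.004], [0.26, -0.966, 0.003], [-0.003, -0.004, -1.0]]
contact_force: [0.4, 0.9, -4.4]
opening: 0.0437
t 6.58 tcp [ 0.5704 -0.399   0.0611] jaw -75.0 j6 130.0 F [ 0.4  0.9 -4.4] open 0.0437
dist mm [0.6 0.2 5.6] rows [0.001 0.    0.011] turn 0.0
```

```bash
python3 -m handwheel '0.001 0 0.004 0;0.001 0 0.007 0;0.001 0 0.01 0;0.001 0 0.011 0;0.001 0 0.011 0';python3 -m handwheel '0 0 0.001 0;0 0 0.001 0'
```

```text
time: 7.2
tcp_pos: [0.5709, -0.3989, 0.0555]
tcp_rot: [[0.966, 0.259, -0.004], [0.26, -0.966, 0.003], [-0.003, -0.004, -1.0]]
contact_force: [-0.6, 0.0, -3.7]
opening: 0.0441
time: 7.45
tcp_pos: [0.5709, -0.3989, 0.0554]
tcp_rot: [[0.966, 0.259, -0.004], [0.259, -0.966, 0.003], [-0.003, -0.004, -1.0]]
contact_force: [-1.2, -0.2, -1.4]
opening: 0.0435
```

```bash
python3 -m handwheel '0 0 0.001 0;0 0 0.002 0;0 0 0.002 0';python3 -m handwheel '0 0 0 0;0 0 0 0;0 0 0 0;0 0 0 0' 0.5; python3 -c "
from h import *
s,im=shot('wrist','pics/w7.png')"
```

```text
time: 7.82
tcp_pos: [0.5709, -0.3989, 0.0553]
tcp_rot: [[0.966, 0.259, -0.004], [0.259, -0.966, 0.003], [-0.003, -0.004, -1.0]]
contact_force: [-2.7, 1.8, 4.7]
opening: 0.0441
time: 8.32
tcp_pos: [0.571, -0.399, 0.0552]
tcp_rot: [[0.966, 0.259, -0.004], [0.259, -0.966, 0.003], [-0.003, -0.004, -1.0]]
contact_force: [-0.0, 0.5, 0.0]
opening: 0.0641
```

View pics/w7.png

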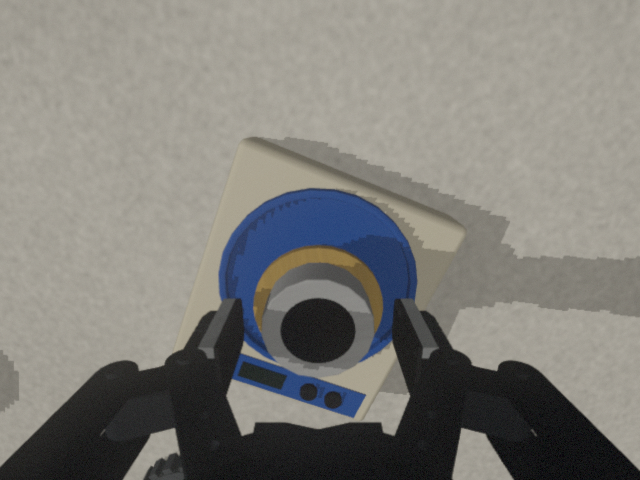

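The cone stands free and centred in the blue tray. Retreating upward and going back to the ring.

```bash
python3 -m handwheel '0 0 -0.04 0;0 0 -0.1 0;0 0 -0.2 0;0 0 -0.22 0' 1; python3 -c "
from h import *
go(.4258,-.1662,.14)
s,im=shot('wrist','pics/w8.png')
s,t=shot('top','pics/t8.png');cv2.imwrite('pics/t8c.png',crop(t,512,208,40,7))"
```

```text
time: 8.88
tcp_pos: [0.5734, -0.4007, 0.1702]
tcp_rot: [[0.966, 0.259, 0.003], [0.259, -0.966, -0.002], [0.003, 0.003, -1.0]]
contact_force: [0.3, -0.6, 0.8]
opening: 0.0856
t 8.88 tcp [ 0.5734 -0.4007  0.1702] jaw -75.0 j6 130.0 F [ 0.3 -0.6  0.8] open 0.0856
dist mm [ -81.8 -264.9   29.2] rows [-0.164 -0.53   0.058] turn 0.0
```

View pics/w8.png

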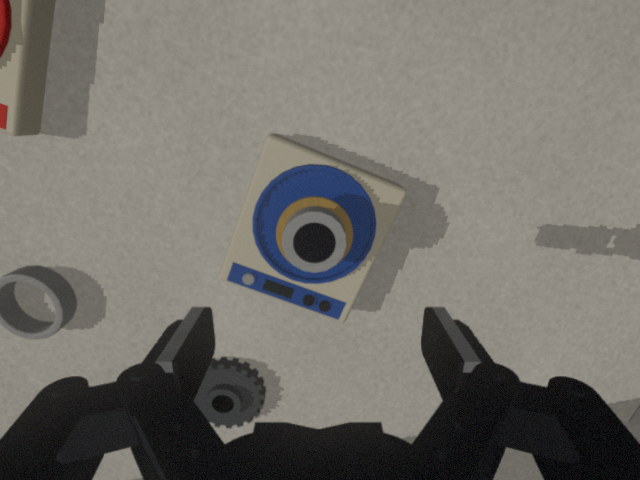

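Cone is in the middle of the blue tray (column 315, with the tray spanning 253–376). I turn the jaws on the way to the ring so the last joint has room later.

```bash
python3 -m handwheel '-0.03 -0.1 0.01 -0.3;-0.07 -0.22 0.03 -0.6;-0.1 -0.33 0.04 -0.9;-0.14 -0.44 0.05 -1;-0.16 -0.52 0.058 -1'; python3 -c "
from h import *
go(.4258,-.1662,.14,-15)"
```

```text
time: 9.6
tcp_pos: [0.424, -0.167, 0.1361]
tcp_rot: [[0.706, 0.708, -0.005], [0.708, -0.706, 0.003], [-0.002, -0.005, -1.0]]
contact_force: [0.7, 0.3, 0.1]
opening: 0.0855
t 9.6 tcp [ 0.424  -0.167   0.1361] jaw -44.9 j6 113.4 F [0.7 0.3 0.1] open 0.0855
dist mm [ 1.9  0.7 -3.9] rows [ 0.004  0.001 -0.008] turn -0.997
```

```bash
python3 -m handwheel '0.004 0.001 0 -0.3;0.004 0.001 0 -0.6;0.004 0.001 0 -0.9;0.004 0.001 0 -1;0.004 0.001 0 -1'; python3 -c "
from h import *
s,im=shot('wrist','pics/w9.png')
go(.4258,-.1662,.14,-15)
print(proj('wrist',[.4258,-.1662,.022],s))"
```

```text
time: 10.22
tcp_pos: [0.4244, -0.1655, 0.1344]
tcp_rot: [[0.258, 0.966, -0.008], [0.966, -0.258, 0.004], [0.002, -0.009, -1.0]]
contact_force: [-0.4, 0.0, 0.4]
opening: 0.0852
t 10.28 tcp [ 0.4246 -0.1655  0.1347] jaw -15.0 j6 83.7 F [-0.1  0.5 -0.4] open 0.0856
dist mm [-0.3  1.3 -5.3] rows [-0.001  0.003 -0.011] turn 0.001
[320.65188502 232.85801953]
```

View pics/w9.png

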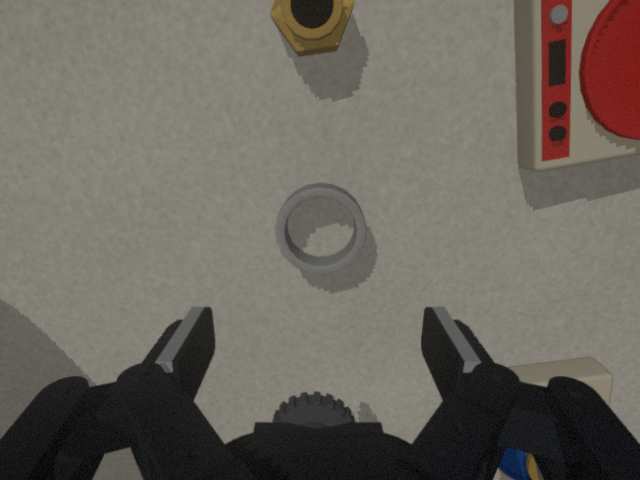

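The ring's top face spans columns 276–366 and rows 189–272, so its centre is about (321,230).

```bash
python3 -c "
from h import *
s=get_state()
X=at('wrist',320.5,230.5,.022,s);print(X, at('wrist',276,230.5,.022,s),at('wrist',366,230.5,.022,s))
go(X[0],X[1],.03,-15);go(X[0],X[1],.001)"
```

```text
[ 0.4264 -0.1646  0.022 ] [ 0.3946 -0.1562  0.022 ] [ 0.4588 -0.1731  0.022 ]
t 10.28 tcp [ 0.4246 -0.1655  0.1347] jaw -15.0 j6 83.7 F [-0.1  0.5 -0.4] open 0.0856
dist mm [  1.2   2.3 104.7] rows [0.002 0.005 0.209] turn 0.001
t 10.28 tcp [ 0.4246 -0.1655  0.1347] jaw -15.0 j6 83.7 F [-0.1  0.5 -0.4] open 0.0856
dist mm [  1.2   2.6 133.7] rows [0.002 0.005 0.267] turn 0.0
```

```bash
python3 -m handwheel '0.002 0.005 0.08 0;0.002 0.005 0.16 0;0.002 0.005 0.2 0;0.002 0.005 0.2 0;0.002 0.005 0.2 0';  python3 -c "
from h import *
s,im=shot('wrist','pics/w10.png')
go(.426,-.165,.001,-15)
print(proj('wrist',[.426,-.165,.022],s))"
```

```text
time: 10.9
tcp_pos: [0.427, -0.165, 0.0351]
tcp_rot: [[0.259, 0.966, -0.007], [0.966, -0.259, 0.003], [0.001, -0.008, -1.0]]
contact_force: [-0.5, -0.0, -0.1]
opening: 0.0854
t 10.95 tcp [ 0.4274 -0.1652  0.0356] jaw -15.0 j6 83.8 F [ 0.1  0.8 -0.1] open 0.0855
dist mm [-0.2 -1.2 34.6] rows [-0.    -0.002  0.069] turn 0.0
[315.38651112 294.61404351]
```

View pics/w10.png

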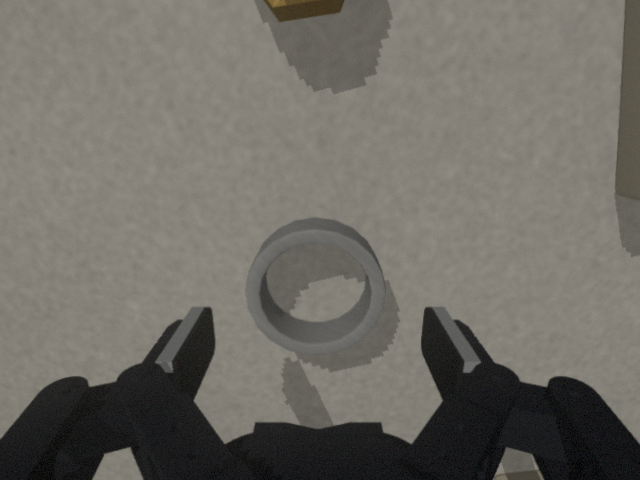

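Ring at (315,291) is centred between the jaws. Descending and closing.

```bash
python3 -m handwheel '0 -0.002 0.03 0;0 -0.002 0.06 0;0 -0.002 0.068 0;0 -0.002 0.068 0'; python3 -m handwheel '0 0 0 0;0 0 0 0;0 0 0 0;0 0 0 0;0 0 0 0' 0.3 60; python3 -c "
from h import *
s,im=shot('wrist','pics/w11.png')"
```

```text
time: 11.45
tcp_pos: [0.4267, -0.1651, 0.0022]
tcp_rot: [[0.259, 0.966, -0.005], [0.966, -0.259, 0.003], [0.001, -0.005, -1.0]]
contact_force: [0.9, 0.1, 0.5]
opening: 0.0851
time: 12.08
tcp_pos: [0.427, -0.1652, 0.0039]
tcp_rot: [[0.258, 0.966, -0.004], [0.966, -0.258, 0.002], [0.001, -0.004, -1.0]]
contact_force: [-3.5, 1.2, 12.0]
opening: 0.066
```

View pics/w11.png

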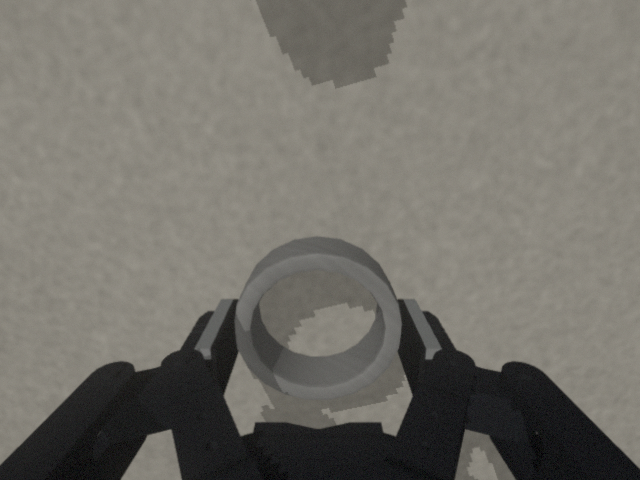

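The ring is held (66 mm reading). Lifting.

```bash
python3 -m handwheel '0 0 -0.02 0;0 0 -0.05 0;0 0 -0.1 0;0 0 -0.2 0;0 0 -0.28 0'; python3 -c "
from h import *
go(.5604,.3796,.145,-15)
s,im=shot('wrist','pics/w12.png')
X=at('wrist',318,324,s['tcp_pos'][2]+.018,s);print(s['tcp_rot'].T@(X-s['tcp_pos']))"
```

```text
time: 12.75
tcp_pos: [0.4277, -0.1655, 0.146]
tcp_rot: [[0.258, 0.966, -0.003], [0.966, -0.258, 0.002], [0.001, -0.003, -1.0]]
contact_force: [-0.0, -0.6, -3.3]
opening: 0.0658
t 12.75 tcp [ 0.4277 -0.1655  0.146 ] jaw -15.0 j6 83.8 F [-0.  -0.6 -3.3] open 0.0658
dist mm [560.9 -12.6   1.5] rows [ 1.122 -0.025  0.003] turn 0.001
[ 0.0029165   0.00034711 -0.01802747]
```

View pics/w12.png

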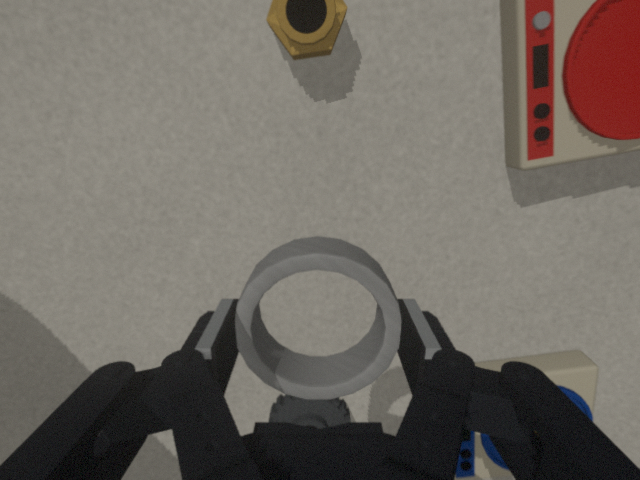

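```bash
python3 -m handwheel '0.06 0 0 0;0.17 -0.005 0 0;0.29 -0.01 0 0;0.41 -0.01 0 0;0.53 -0.015 0 0'; python3 -m handwheel '0.12 0 0 0;0.24 -0.005 0 0;0.36 -0.005 0 0;0.44 -0.01 0 0;0.48 -0.01 0 0'; python3 -c "
from h import *
go(.5604,.3796,.145,-15)"
```

```text
time: 13.42
tcp_pos: [0.4921, 0.0931, 0.1514]
tcp_rot: [[0.259, 0.966, 0.006], [0.966, -0.259, -0.002], [-0.0, 0.006, -1.0]]
contact_force: [1.6, -0.6, -3.6]
opening: 0.0657
time: 14.05
tcp_pos: [0.549, 0.3288, 0.1506]
tcp_rot: [[0.256, 0.967, 0.005], [0.967, -0.256, -0.002], [-0.0, 0.006, -1.0]]
contact_force: [-0.4, -1.6, -4.0]
opening: 0.0654
t 14.05 tcp [0.549  0.3288 0.1506] jaw -14.8 j6 135.9 F [-0.4 -1.6 -4. ] open 0.0654
dist mm [52.1 -2.   5.5] rows [ 0.104 -0.004  0.011] turn 0.005
```

```bash
python3 -m handwheel '0.02 0 0 0;0.03 0 0 0;0.03 0 0 0;0.03 0 0 0';python3 -c "
from h import *
s,im=shot('wrist','pics/w13.png')
go(.5604,.3796,.145,-15)
print(proj('wrist',[.5604,.3796,.034],s))
print(fitcol(im,(18,90,60),(32,255,255),.034,s))"
```

```text
time: 14.55
tcp_pos: [0.5528, 0.3423, 0.1508]
tcp_rot: [[0.257, 0.966, 0.005], [0.966, -0.257, -0.002], [-0.001, 0.006, -1.0]]
contact_force: [0.0, -0.8, -2.6]
opening: 0.0657
t 14.6 tcp [0.5529 0.3423 0.1508] jaw -14.9 j6 136.8 F [-0.3 -0.8 -2.1] open 0.0656
dist mm [38.  -2.3  5.8] rows [ 0.076 -0.005  0.012] turn 0.003
[313.21886386 179.55097178]
(array([0.563 , 0.3785]), np.float64(0.0497), array([248, 107], dtype=int32), array([386, 240], dtype=int32))
```

View pics/w13.png

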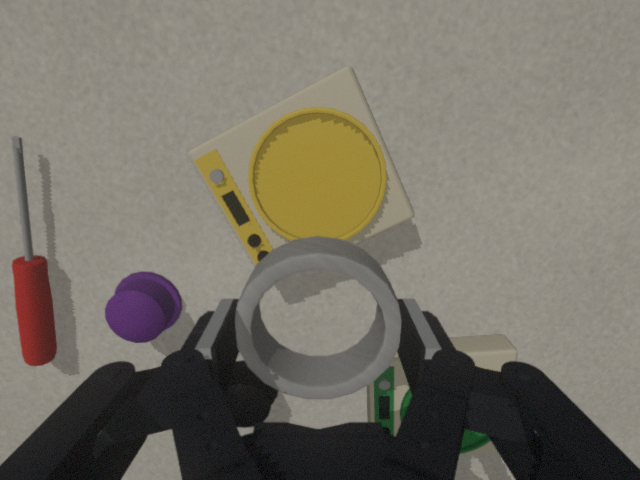

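The yellow tray rim fits at centre (0.563, 0.3785), r 49.7 mm. Moving over it and lowering to just above the floor.

```bash
python3 -m handwheel '0.04 0.002 0.02 0;0.07 0.002 0.08 0;0.07 0.002 0.13 0;0.07 0.002 0.17 0;0.07 0.002 0.19 0';python3 -c "
from h import *
go(.5625,.3766,.04,-15)"
```

```text
time: 15.22
tcp_pos: [0.5627, 0.3746, 0.0544]
tcp_rot: [[0.258, 0.966, 0.003], [0.966, -0.258, -0.003], [-0.002, 0.004, -1.0]]
contact_force: [-1.2, 0.7, -2.7]
opening: 0.0657
t 15.22 tcp [0.5627 0.3746 0.0544] jaw -14.9 j6 138.7 F [-1.2  0.7 -2.7] open 0.0657
dist mm [ 1.9 -0.8 14.4] rows [ 0.004 -0.002  0.029] turn 0.002
```

```bash
python3 -m handwheel '0.003 -0.001 0.015 0;0.004 -0.002 0.024 0;0.004 -0.002 0.028 0;0.004 -0.002 0.028 0';python3 -c "
from h import *
go(.5625,.3766,.034,-15)
s,im=shot('wrist','pics/w14.png')"
```

```text
time: 15.72
tcp_pos: [0.5625, 0.3769, 0.0409]
tcp_rot: [[0.258, 0.966, 0.004], [0.966, -0.258, -0.003], [-0.002, 0.005, -1.0]]
contact_force: [-0.2, 0.8, -2.2]
opening: 0.0656
t 15.72 tcp [0.5625 0.3769 0.0409] jaw -14.9 j6 138.9 F [-0.2  0.8 -2.2] open 0.0656
dist mm [-0.3  0.1  6.9] rows [-0.001  0.     0.014] turn 0.002
```

View pics/w14.png

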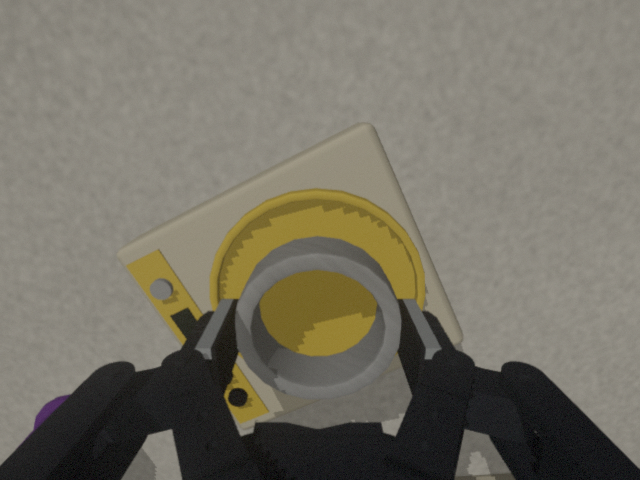

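Centred over the tray. Lowering to contact.

```bash
python3 -m handwheel '0 0 0.005 0;0 0 0.008 0;0 0 0.011 0;0 0 0.013 0;0 0 0.013 0';python3 -m handwheel '0 0 0.001 0;0 0 0.001 0'
```

```text
time: 16.4
tcp_pos: [0.5626, 0.3769, 0.0345]
tcp_rot: [[0.258, 0.966, 0.004], [0.966, -0.258, -0.003], [-0.002, 0.005, -1.0]]
contact_force: [-0.2, -0.1, -3.0]
opening: 0.0658
time: 16.65
tcp_pos: [0.5626, 0.3769, 0.0344]
tcp_rot: [[0.258, 0.966, 0.004], [0.966, -0.258, -0.003], [-0.002, 0.005, -1.0]]
contact_force: [-1.4, -1.4, 0.7]
opening: 0.0656
```

```bash
python3 -m handwheel '0 0 0.001 0;0 0 0.001 0';python3 -m handwheel '0 0 0 0;0 0 0 0;0 0 0 0;0 0 0 0' 0.85;python3 -m handwheel '0 0 -0.02 0;0 0 -0.08 0;0 0 -0.16 0;0 0 -0.2 0;0 0 -0.2 0'; python3 -c "
from h import *
s,im=shot('wrist','pics/w15.png')
go(.458,-.0242,.14)"
```

```text
time: 16.9
tcp_pos: [0.5626, 0.3769, 0.0344]
tcp_rot: [[0.258, 0.966, 0.004], [0.966, -0.258, -0.003], [-0.001, 0.005, -1.0]]
contact_force: [-1.3, -2.2, 3.3]
opening: 0.0655
time: 17.4
tcp_pos: [0.5627, 0.377, 0.0344]
tcp_rot: [[0.258, 0.966, 0.005], [0.966, -0.258, -0.003], [-0.001, 0.005, -1.0]]
contact_force: [0.3, 0.3, 0.3]
opening: 0.0792
time: 18.02
tcp_pos: [0.5637, 0.3783, 0.1377]
tcp_rot: [[0.258, 0.966, 0.01], [0.966, -0.258, 0.001], [0.003, 0.009, -1.0]]
contact_force: [0.7, 0.1, -0.6]
opening: 0.0789
t 18.07 tcp [0.5628 0.3776 0.1356] jaw -14.9 j6 138.9 F [-0.6  0.3 -0.2] open 0.0792
dist mm [-415.3    2.4   -4.7] rows [-0.831  0.005 -0.009] turn 0.0
```

View pics/w15.png

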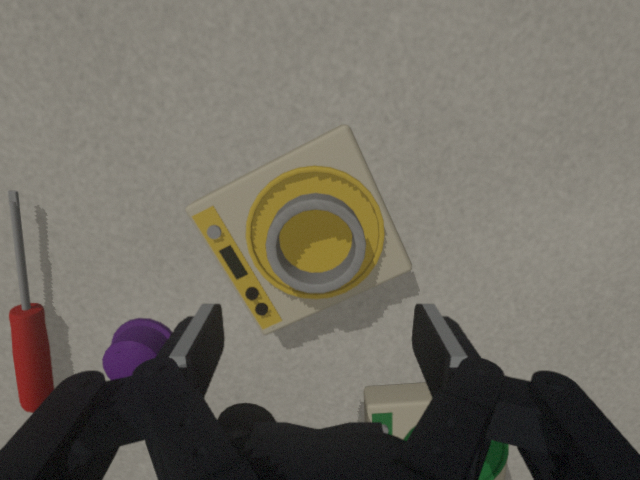

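The ring lies in the middle of the yellow tray (318,243). I compute the nut's angle from its corners while heading there.

```bash
python3 - <<'E'
from h import *
V=[(108,123),(218,82),(317,155),(303,268),(190,325),(90,250)]
W=np.array([at('top',(a-4.5)/10+319,(b-4.5)/10+237,.012)[:2] for a,b in V])
for i in range(6):
    e=W[(i+1)%6]-W[i];print(round(np.hypot(*e)*1000,1),round(np.degrees(np.arctan2(e[1],e[0]))%60,1))
E
python3 -m handwheel '-0.06 0 -0.01 0;-0.17 0 -0.01 0;-0.29 0 -0.01 0;-0.41 0 -0.01 0;-0.5 0.003 -0.01 0' 1; python3 -c "
from h import *
go(.458,-.0242,.14)"
```

```text
25.5 51.6
26.6 54.3
24.7 53.7
27.3 57.7
26.9 54.1
27.8 53.0
time: 18.7
tcp_pos: [0.4975, 0.1332, 0.1388]
tcp_rot: [[0.259, 0.966, 0.003], [0.966, -0.259, -0.002], [-0.001, 0.004, -1.0]]
contact_force: [0.2, -0.6, 0.6]
opening: 0.0855
t 18.7 tcp [0.4975 0.1332 0.1388] jaw -15.0 j6 120.1 F [ 0.2 -0.6  0.6] open 0.0855
dist mm [-162.3    2.6   -0.9] rows [-0.325  0.005 -0.002] turn 0.0
```

```bash
python3 -m handwheel '-0.1 0 0 0.2;-0.2 0.002 0 0.5;-0.29 0.005 0 0.7;-0.325 0.005 0 0.7;-0.325 0.005 0 0.7'; python3 -c "
from h import *
s,im=shot('wrist','pics/w16.png')
cv2.imwrite('pics/w16c.png',crop(im,320,220,60,5))
go(.458,-.0242,.14,-36)
print(proj('wrist',[.458,-.0242,.028],s))"
```

```text
time: 19.32
tcp_pos: [0.4573, -0.0249, 0.1384]
tcp_rot: [[0.588, 0.809, 0.002], [0.809, -0.588, -0.002], [-0.0, 0.003, -1.0]]
contact_force: [0.0, 0.4, -0.4]
opening: 0.0854
t 19.38 tcp [ 0.4578 -0.0241  0.1386] jaw -36.0 j6 123.0 F [0.5 0.2 0.3] open 0.0856
dist mm [ 0.1  0.3 -1.4] rows [ 0.     0.001 -0.003] turn 0.001
[316.7632402  231.83143141]
```

View pics/w16c.png

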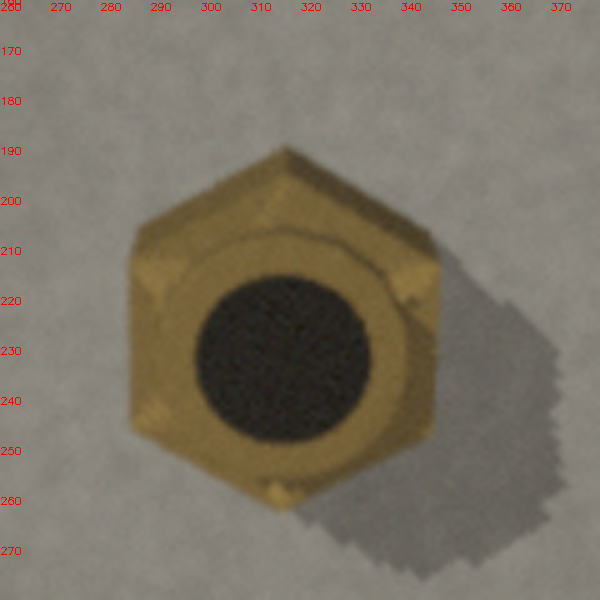

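View pics/w16.png

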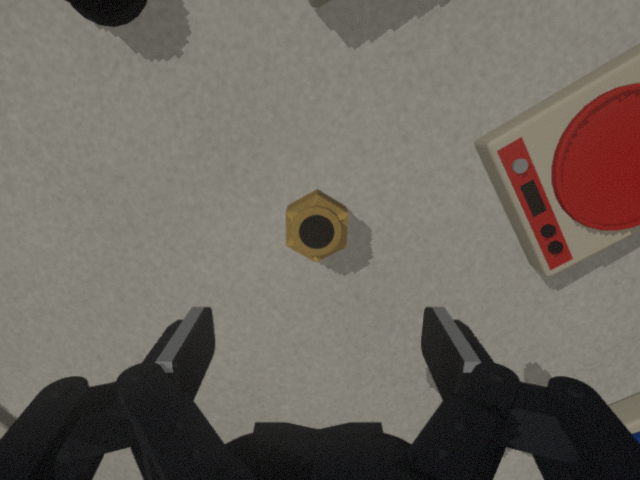

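The nut's flats are vertical in the wrist view, parallel to the pads, and its bore at (316.5,232) is where predicted. Descending.

```bash
python3 -m handwheel '0 0 0.07 0;0 0 0.14 0;0 0 0.19 0;0 0 0.2 0;0 0 0.2 0'; python3 -c "
from h import *
go(.458,-.0242,.003,-36)"
```

```text
time: 20.0
tcp_pos: [0.4585, -0.0233, 0.0387]
tcp_rot: [[0.586, 0.81, 0.002], [0.81, -0.586, -0.001], [0.0, 0.003, -1.0]]
contact_force: [0.6, -0.4, -0.1]
opening: 0.0856
t 20.0 tcp [ 0.4585 -0.0233  0.0387] jaw -35.9 j6 123.0 F [ 0.6 -0.4 -0.1] open 0.0856
dist mm [-1.   0.  35.7] rows [-0.002  0.     0.071] turn 0.004
```

```bash
python3 -m handwheel '-0.002 0 0.03 0;-0.002 0 0.06 0;-0.002 0 0.071 0;-0.002 0 0.071 0'; python3 -m handwheel '0 0 0 0;0 0 0 0;0 0 0 0;0 0 0 0;0 0 0 0' -0.25 50; python3 -m handwheel '0 0 0 0;0 0 0 0'; python3 -c "
from h import *
s,im=shot('wrist','pics/w17.png')"
```

```text
time: 20.5
tcp_pos: [0.4585, -0.024, 0.0037]
tcp_rot: [[0.586, 0.811, 0.003], [0.811, -0.586, -0.001], [0.001, 0.003, -1.0]]
contact_force: [-0.4, 0.4, -0.3]
opening: 0.0849
time: 21.12
tcp_pos: [0.459, -0.024, 0.0045]
tcp_rot: [[0.586, 0.811, 0.005], [0.811, -0.586, -0.001], [0.002, 0.004, -1.0]]
contact_force: [-1.0, 1.0, 5.2]
opening: 0.045
time: 21.38
tcp_pos: [0.459, -0.024, 0.0045]
tcp_rot: [[0.586, 0.811, 0.005], [0.811, -0.586, -0.001], [0.002, 0.004, -1.0]]
contact_force: [-0.4, -0.9, 1.9]
opening: 0.0448
```

View pics/w17.png

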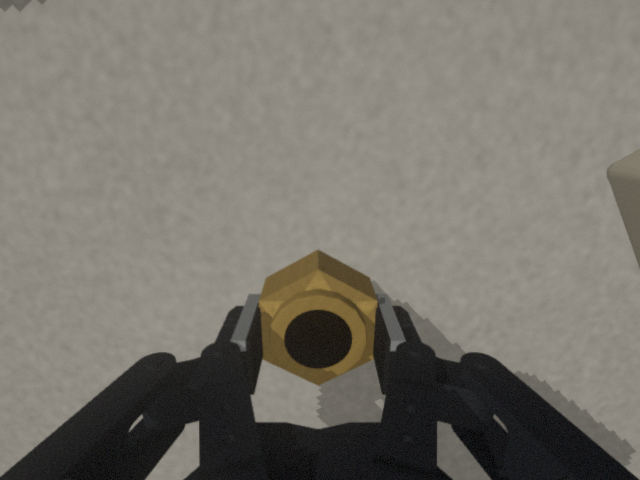

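The nut is held by its flats, with the bore at (318,339). Lifting, then on to green.

```bash
python3 -m handwheel '0 0 -0.02 0;0 0 -0.05 0;0 0 -0.1 0;0 0 -0.2 0;0 0 -0.28 0'; python3 -c "
from h import *
s=get_state()
X=at('wrist',318,338.5,s['tcp_pos'][2]+.0235,s);print('nut in tool',s['tcp_rot'].T@(X-s['tcp_pos']))
go(.600,.115,.145)"
```

```text
time: 22.05
tcp_pos: [0.4583, -0.0239, 0.1465]
tcp_rot: [[0.586, 0.811, 0.005], [0.811, -0.586, -0.001], [0.002, 0.005, -1.0]]
contact_force: [1.9, 0.4, -2.5]
opening: 0.0449
nut in tool [ 6.75176793e-05  6.98739334e-04 -2.35082488e-02]
t 22.05 tcp [ 0.4583 -0.0239  0.1465] jaw -35.9 j6 122.9 F [ 1.9  0.4 -2.5] open 0.0449
dist mm [195.5  33.5   2. ] rows [0.391 0.067 0.004] turn 0.0
```

```bash
python3 -m handwheel '0.06 0.01 0 0;0.16 0.03 0 0;0.26 0.045 0 0;0.34 0.06 0 0;0.38 0.065 0 0';python3 -m handwheel '0.01 0 0 0;0.01 0 0 0'; python3 -c "
from h import *
s,im=shot('wrist','pics/w18.png')
go(.6267,.1436,.145)
print(fitcol(im,(60,90,30),(85,255,255),.034,s))"
```

```text
time: 22.68
tcp_pos: [0.597, 0.1128, 0.1467]
tcp_rot: [[0.584, 0.811, 0.005], [0.811, -0.584, -0.001], [0.002, 0.005, -1.0]]
contact_force: [0.2, 0.2, -1.7]
opening: 0.0447
time: 22.92
tcp_pos: [0.5992, 0.1167, 0.1464]
tcp_rot: [[0.584, 0.812, 0.004], [0.812, -0.584, -0.002], [0.001, 0.004, -1.0]]
contact_force: [-1.2, -0.8, -2.4]
opening: 0.0452
t 22.98 tcp [0.599  0.1162 0.1466] jaw -35.8 j6 136.8 F [ 0.  -0.6 -2. ] open 0.0452
dist mm [38.4  6.5  1.6] rows [0.077 0.013 0.003] turn 0.0
(array([0.6297, 0.1419]), np.float64(0.049), array([261, 107], dtype=int32), array([400, 246], dtype=int32))
```

View pics/w18.png

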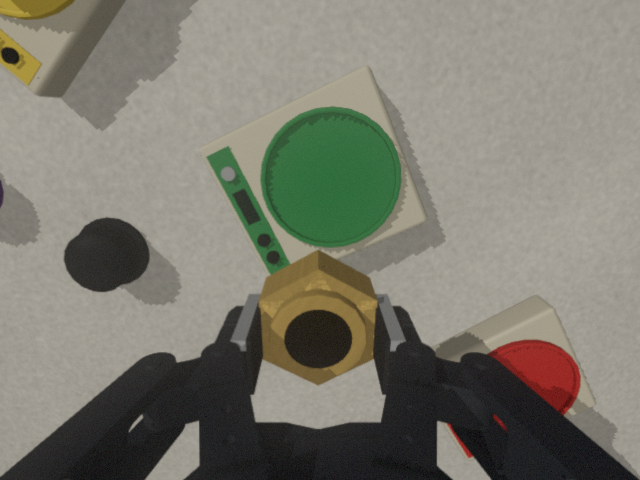

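The green tray's fitted centre is (0.6297, 0.1419), with tray pixels at about (331,177).

```bash
python3 -m handwheel '0.04 0.01 0.01 0;0.077 0.017 0.04 0;0.077 0.018 0.1 0;0.077 0.018 0.16 0;0.077 0.018 0.19 0';python3 -c "
from h import *
go(.629,.142,.04)"
```

```text
time: 23.6
tcp_pos: [0.6273, 0.1407, 0.0499]
tcp_rot: [[0.586, 0.811, -0.0], [0.811, -0.586, -0.003], [-0.002, 0.002, -1.0]]
contact_force: [-0.9, 0.3, -1.2]
opening: 0.0448
t 23.6 tcp [0.6273 0.1407 0.0499] jaw -35.8 j6 138.6 F [-0.9  0.3 -1.2] open 0.0448
dist mm [2.  0.6 9.9] rows [0.004 0.001 0.02 ] turn 0.0
```

```bash
python3 -m handwheel '0.003 0.001 0.01 0;0.004 0.001 0.018 0;0.004 0.001 0.022 0;0.004 0.001 0.025 0;0.004 0.001 0.027 0';python3 -c "
from h import *
go(.629,.142,.0345)
s,im=shot('wrist','pics/w19.png')"
```

```text
time: 24.22
tcp_pos: [0.6292, 0.1422, 0.0368]
tcp_rot: [[0.585, 0.811, 0.001], [0.811, -0.585, -0.003], [-0.002, 0.002, -1.0]]
contact_force: [0.3, 0.1, -1.9]
opening: 0.0448
t 24.23 tcp [0.6292 0.1422 0.0368] jaw -35.8 j6 138.6 F [ 0.3  0.1 -1.9] open 0.0448
dist mm [-0.3 -0.1  2.3] rows [-0.001 -0.     0.005] turn 0.0
```

View pics/w19.png

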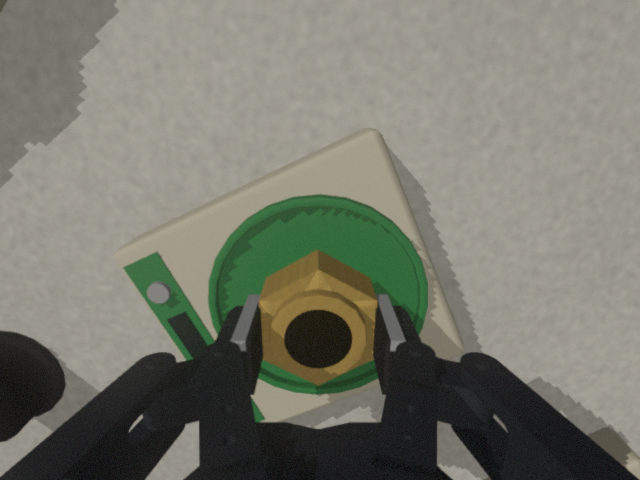

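```bash
python3 -m handwheel '0 0 0.002 0;0 0 0.003 0;0 0 0.004 0;0 0 0.004 0';python3 -m handwheel '0 0 0.001 0;0 0 0.001 0'
```

```text
time: 24.78
tcp_pos: [0.6291, 0.1421, 0.0347]
tcp_rot: [[0.585, 0.811, 0.001], [0.811, -0.585, -0.003], [-0.002, 0.002, -1.0]]
contact_force: [-0.7, 0.6, -1.7]
opening: 0.0448
time: 25.02
tcp_pos: [0.6291, 0.1421, 0.0347]
tcp_rot: [[0.586, 0.811, 0.001], [0.811, -0.586, -0.003], [-0.002, 0.002, -1.0]]
contact_force: [-0.7, -0.4, 2.0]
opening: 0.0447
```

Contact made (+2 N). Releasing and retreating.

```bash
python3 -m handwheel '0 0 0 0;0 0 0 0;0 0 0 0;0 0 0 0' 0.5;python3 -m handwheel '0 0 -0.02 0;0 0 -0.08 0;0 0 -0.16 0;0 0 -0.22 0;0 0 -0.22 0'; python3 -c "
from h import *
s,im=shot('wrist','pics/w20.png')
go(.444,.195,.14)"
```

```text
time: 25.52
tcp_pos: [0.6291, 0.1421, 0.0346]
tcp_rot: [[0.586, 0.811, 0.001], [0.811, -0.586, -0.003], [-0.002, 0.002, -1.0]]
contact_force: [-0.5, -0.2, 0.1]
opening: 0.0637
time: 26.15
tcp_pos: [0.6314, 0.143, 0.149]
tcp_rot: [[0.585, 0.811, 0.009], [0.811, -0.585, -0.001], [0.004, 0.007, -1.0]]
contact_force: [0.7, -0.3, -0.6]
opening: 0.0638
t 26.2 tcp [0.6301 0.1426 0.1466] jaw -35.8 j6 138.7 F [ 0.5  0.4 -1. ] open 0.0641
dist mm [ -66.5 -181.6    5.7] rows [-0.133 -0.363  0.011] turn 0.0
```

View pics/w20.png

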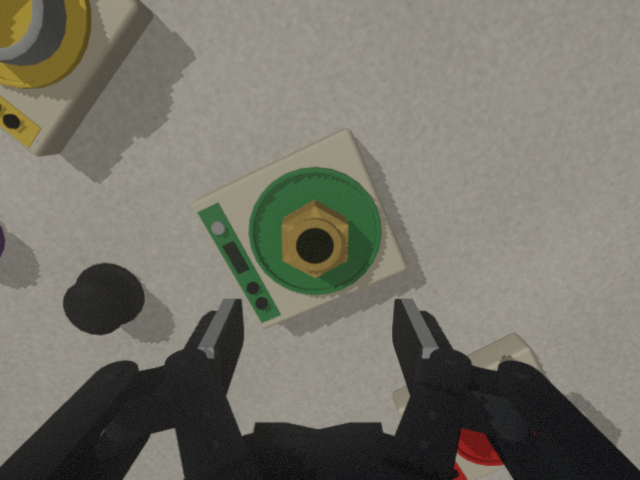

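The nut is seated in the middle of the green tray (315,240). Now the black cap, seen at (103,299), which is not the purple one.

```bash
python3 -m handwheel '-0.03 -0.08 0 0;-0.07 -0.18 0 0;-0.1 -0.28 0.005 0;-0.13 -0.345 0.01 0;-0.133 -0.363 0.011 0' 1; python3 -m handwheel '0 0 0 0;0 0 0 0';python3 -c "
from h import *
s,im=shot('wrist','pics/w21.png')
go(.444,.195,.14)
print(proj('wrist',[.444,.195,.005],s))
hsv=cv2.cvtColor(np.ascontiguousarray(im),cv2.COLOR_BGR2GRAY)
cv2.imwrite('pics/w21c.png',cv2.convertScaleAbs(crop(im,320,220,60,5),alpha=2.2))"
```

```text
time: 26.82
tcp_pos: [0.441, 0.1947, 0.139]
tcp_rot: [[0.584, 0.812, 0.001], [0.812, -0.584, -0.003], [-0.002, 0.003, -1.0]]
contact_force: [0.4, -0.3, -0.4]
opening: 0.0854
time: 27.08
tcp_pos: [0.4421, 0.1946, 0.1387]
tcp_rot: [[0.585, 0.811, 0.002], [0.811, -0.585, -0.003], [-0.002, 0.003, -1.0]]
contact_force: [0.2, -0.6, 0.1]
opening: 0.0858
t 27.12 tcp [0.4422 0.1946 0.1388] jaw -35.8 j6 149.7 F [-0.6  0.2 -0.5] open 0.0854
dist mm [ 1.4  1.2 -1.2] rows [ 0.003  0.002 -0.002] turn 0.0
[318.04578902 222.23691284]
```

View pics/w21.png

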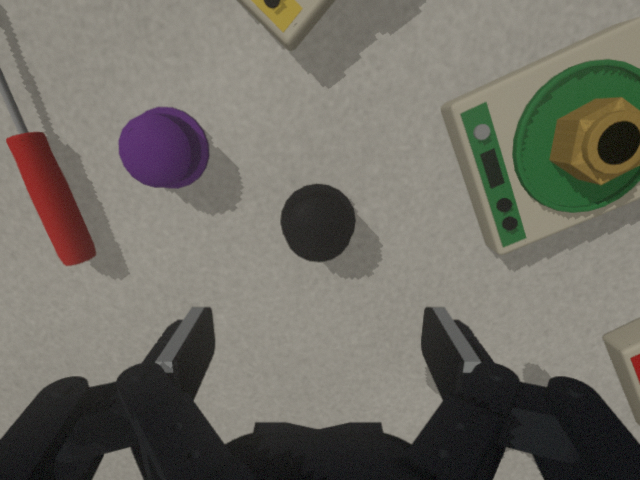

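View pics/w21c.png

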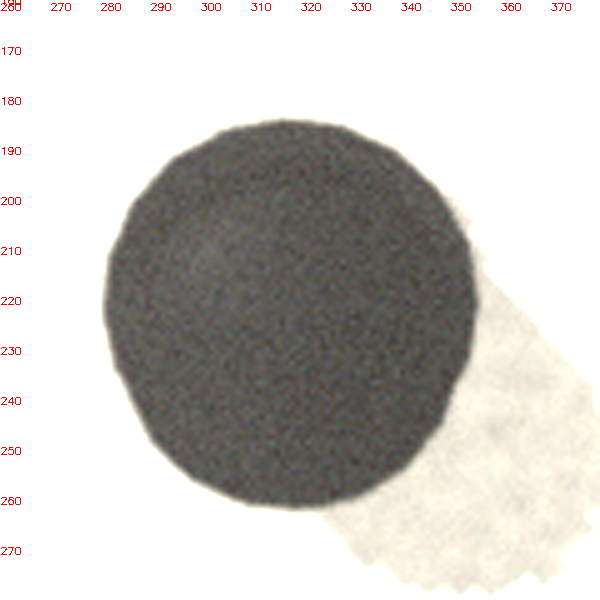

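The cap's foot spans columns 281–355, widest at row 221, which matches the prediction for (0.444, 0.195). Jaws and fingers clear the purple cap. Descending.

```bash
python3 -m handwheel '0.003 0.002 0.07 0;0.003 0.002 0.14 0;0.003 0.002 0.18 0;0.003 0.002 0.19 0;0.003 0.002 0.19 0'; python3 -c "
from h import *
go(.444,.195,.006)
s,im=shot('wrist','pics/w22.png')
for z in (.005,.03):print(proj('wrist',[.444,.195,z],s))"
```

```text
time: 27.75
tcp_pos: [0.4448, 0.1948, 0.0438]
tcp_rot: [[0.585, 0.811, 0.002], [0.811, -0.585, -0.003], [-0.002, 0.003, -1.0]]
contact_force: [0.2, 0.3, -0.6]
opening: 0.0855
t 27.75 tcp [0.4448 0.1948 0.0438] jaw -35.8 j6 149.6 F [ 0.2  0.3 -0.6] open 0.0855
dist mm [-0.2 -0.9 37.8] rows [-0.    -0.002  0.076] turn 0.0
[315.02922061 273.07116235]
[314.87574739 294.26190417]
```

View pics/w22.png

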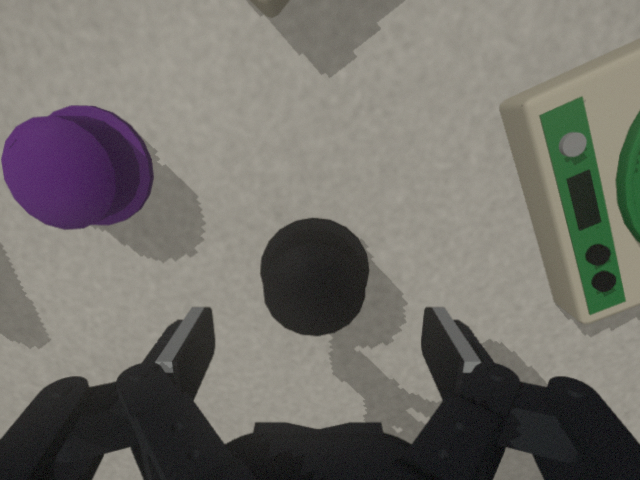

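```bash
python3 -m handwheel '0 -0.002 0.03 0;0 -0.002 0.06 0;0 -0.002 0.074 0;0 -0.002 0.074 0'; python3 -m handwheel '0 0 0 0;0 0 0 0;0 0 0 0;0 0 0 0;0 0 0 0' -0.1 35; python3 -m handwheel '0 0 0 0;0 0 0 0'; python3 -c "
from h import *
s,im=shot('wrist','pics/w23.png')"
```

```text
time: 28.3
tcp_pos: [0.4436, 0.1952, 0.0064]
tcp_rot: [[0.585, 0.811, 0.001], [0.811, -0.585, -0.004], [-0.002, 0.003, -1.0]]
contact_force: [-0.8, -0.3, -0.1]
opening: 0.0851
time: 28.92
tcp_pos: [0.444, 0.1954, 0.0071]
tcp_rot: [[0.585, 0.811, 0.002], [0.811, -0.585, -0.003], [-0.001, 0.004, -1.0]]
contact_force: [-1.3, 0.0, 5.4]
opening: 0.0484
time: 29.18
tcp_pos: [0.444, 0.1954, 0.0071]
tcp_rot: [[0.585, 0.811, 0.002], [0.811, -0.585, -0.003], [-0.001, 0.004, -1.0]]
contact_force: [0.2, -0.1, 2.3]
opening: 0.0487
```

View pics/w23.png

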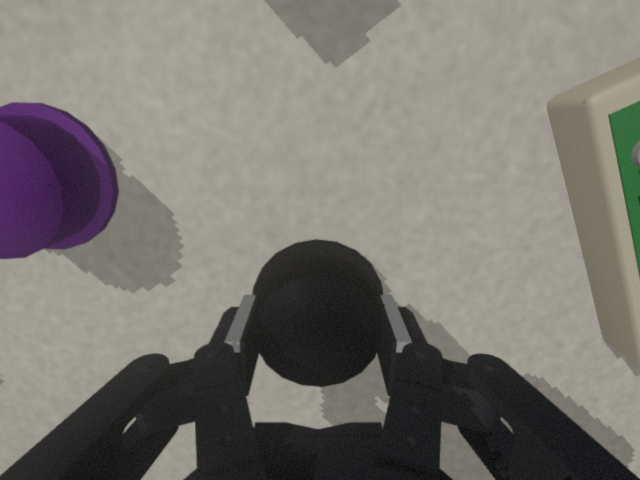

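The cap is held by its wall (48.6 mm reading). Lifting, then towards red.

```bash
python3 -m handwheel '0 0 -0.02 0;0 0 -0.05 0;0 0 -0.1 0;0 0 -0.2 0;0 0 -0.28 0'; python3 -c "
from h import *
go(.64,-.135,.145)"
```

```text
time: 29.85
tcp_pos: [0.4441, 0.196, 0.1499]
tcp_rot: [[0.585, 0.811, 0.004], [0.811, -0.585, -0.002], [0.0, 0.005, -1.0]]
contact_force: [0.8, 1.3, -0.9]
opening: 0.0488
t 29.85 tcp [0.4441 0.196  0.1499] jaw -35.8 j6 149.8 F [ 0.8  1.3 -0.9] open 0.0488
dist mm [-153.7  352.6    6.4] rows [-0.307  0.705  0.013] turn 0.0
```

```bash
python3 -m handwheel '-0.02 0.05 0 0;-0.06 0.14 0 0;-0.11 0.25 0 0;-0.16 0.36 0 0;-0.2 0.46 0 0';python3 -m handwheel '-0.04 0.1 0.01 0;-0.08 0.19 0.01 0;-0.1 0.23 0.01 0;-0.11 0.25 0.01 0;-0.11 0.25 0.01 0'; python3 -c "
from h import *
s,im=shot('wrist','pics/w24.png')
go(.64,-.135,.145)
print(proj('wrist',[.660,-.107,.034],s))"
```

```text
time: 30.48
tcp_pos: [0.5729, -0.0217, 0.1521]
tcp_rot: [[0.586, 0.81, 0.005], [0.81, -0.586, -0.002], [0.001, 0.006, -1.0]]
contact_force: [1.1, 0.7, -1.3]
opening: 0.0487
time: 31.1
tcp_pos: [0.642, -0.1396, 0.1481]
tcp_rot: [[0.586, 0.81, 0.005], [0.81, -0.586, -0.002], [0.001, 0.006, -1.0]]
contact_force: [-0.4, 0.9, -0.7]
opening: 0.0485
t 31.15 tcp [ 0.6417 -0.1389  0.148 ] jaw -35.8 j6 113.6 F [-0.8 -0.2 -1.5] open 0.0488
dist mm [ 2.1 -3.7  3. ] rows [ 0.004 -0.007  0.006] turn 0.0
[309.68313201 182.11700155]
```

View pics/w24.png

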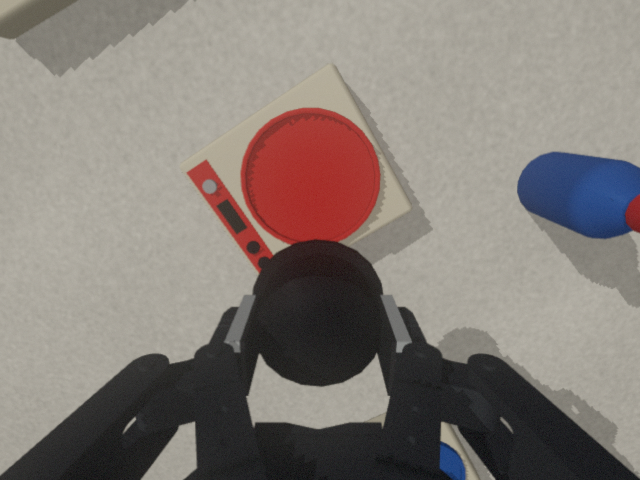

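The red tray spans columns 241–381, centred near (311,177). The bottle at (585,195) is well off.

```bash
python3 -c "
from h import *
s=get_state()
im=cv2.imread('pics/w24.png')
c,r,a,b=fitcol(im,(0,130,50),(8,255,255),.034,s);print(c,r,a,b)
go(c[0],c[1],.045)"
```

```text
[ 0.6604 -0.1059] 0.0492 [241 108] [379 244]
t 31.15 tcp [ 0.6417 -0.1389  0.148 ] jaw -35.8 j6 113.6 F [-0.8 -0.2 -1.5] open 0.0488
dist mm [ 37.5  -4.7 103.1] rows [ 0.075 -0.009  0.206] turn 0.0
```

```bash
python3 -m handwheel '0.03 -0.004 0.01 0;0.065 -0.008 0.04 0;0.075 -0.009 0.1 0;0.075 -0.009 0.16 0;0.075 -0.009 0.195 0';python3 -c "
from h import *
go(.6604,-.106,.041)"
```

```text
time: 31.78
tcp_pos: [0.6592, -0.1037, 0.0474]
tcp_rot: [[0.584, 0.812, 0.001], [0.812, -0.584, -0.001], [-0.0, 0.001, -1.0]]
contact_force: [-0.7, 1.3, -1.0]
opening: 0.0484
t 31.77 tcp [ 0.6592 -0.1037  0.0474] jaw -35.7 j6 116.8 F [-0.7  1.3 -1. ] open 0.0484
dist mm [-1.2  2.3  6.4] rows [-0.002  0.005  0.013] turn 0.0
```

```bash
python3 -m handwheel '-0.001 0.003 0.006 0;-0.002 0.004 0.01 0;-0.002 0.004 0.013 0;-0.002 0.004 0.014 0;-0.002 0.004 0.015 0';python3 -c "
from h import *
go(.6604,-.106,.037)
s,im=shot('wrist','pics/w25.png')"
```

```text
time: 32.4
tcp_pos: [0.6606, -0.1059, 0.0407]
tcp_rot: [[0.584, 0.812, 0.002], [0.812, -0.584, -0.001], [0.0, 0.002, -1.0]]
contact_force: [0.7, -0.3, -1.3]
opening: 0.049
t 32.4 tcp [ 0.6606 -0.1059  0.0407] jaw -35.7 j6 116.6 F [ 0.7 -0.3 -1.3] open 0.049
dist mm [-0.2 -0.1  3.7] rows [-0.    -0.     0.007] turn 0.0
```

View pics/w25.png

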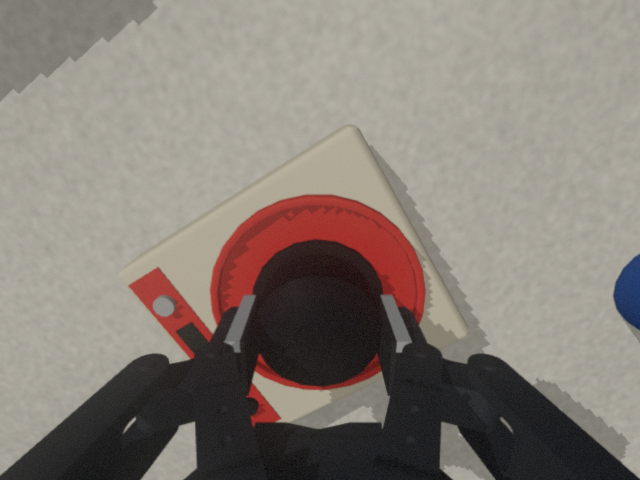

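```bash
python3 -m handwheel '0 0 0.003 0;0 0 0.005 0;0 0 0.006 0;0 0 0.007 0;0 0 0.007 0';python3 -m handwheel '0 0 0.001 0;0 0 0.001 0'
```

```text
time: 33.08
tcp_pos: [0.6604, -0.1058, 0.0372]
tcp_rot: [[0.584, 0.812, 0.002], [0.812, -0.584, -0.001], [0.0, 0.002, -1.0]]
contact_force: [-1.4, 0.1, 1.2]
opening: 0.0487
time: 33.33
tcp_pos: [0.6604, -0.1058, 0.0372]
tcp_rot: [[0.584, 0.812, 0.002], [0.812, -0.584, -0.001], [0.0, 0.002, -1.0]]
contact_force: [-2.2, 1.6, 4.0]
opening: 0.0488
```

```bash
python3 -m handwheel '0 0 0 0;0 0 0 0;0 0 0 0;0 0 0 0' 0.7;python3 -m handwheel '0 0 -0.02 0;0 0 -0.08 0;0 0 -0.16 0;0 0 -0.24 0;0 0 -0.28 0'; python3 -c "
from h import *
s,im=shot('wrist','pics/w26.png')
go(.40,0,.25)"
```

```text
time: 33.83
tcp_pos: [0.6604, -0.1058, 0.037]
tcp_rot: [[0.584, 0.812, 0.002], [0.812, -0.584, -0.001], [0.0, 0.002, -1.0]]
contact_force: [0.2, 0.1, 0.7]
opening: 0.0732
time: 34.45
tcp_pos: [0.6615, -0.1059, 0.1812]
tcp_rot: [[0.584, 0.812, 0.007], [0.812, -0.584, -0.002], [0.003, 0.007, -1.0]]
contact_force: [0.8, -0.0, 0.0]
opening: 0.0723
t 34.5 tcp [ 0.6625 -0.106   0.1835] jaw -35.7 j6 116.6 F [ 1.6 -0.3  3. ] open 0.0724
dist mm [ -66.8 -274.3  -69.6] rows [-0.134 -0.549 -0.139] turn 0.0
```

View pics/w26.png

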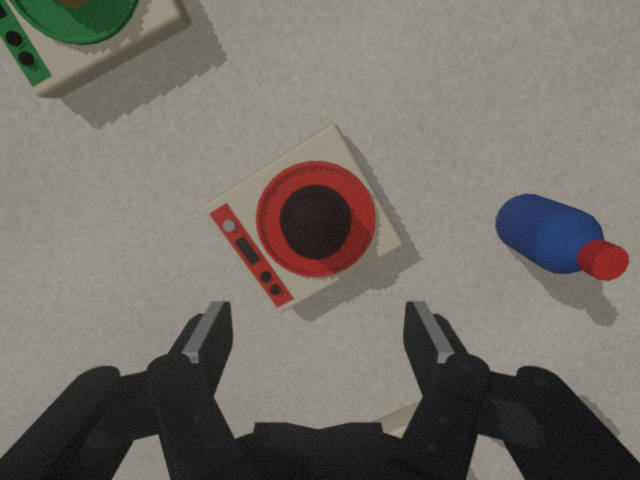

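The cap is in the middle of the red tray (316,222). I retreat and take final overviews.

```bash
python3 -m handwheel '-0.03 -0.08 -0.03 0;-0.06 -0.2 -0.08 0;-0.08 -0.31 -0.13 0;-0.11 -0.42 -0.14 0;-0.13 -0.5 -0.14 0' 1;python3 -m handwheel '-0.08 0 -0.02 0;-0.12 0 -0.02 0;-0.12 0 -0.02 0'; python3 -c "
from h import *
s,t=shot('top','pics/t27.png')
s,t=shot('side','pics/s27.png')
s=get_state();print(s['time'],s['tcp_pos'],s['contact_force'],abs(s['qd']).max())"
```

```text
time: 35.12
tcp_pos: [0.4187, -0.012, 0.2515]
tcp_rot: [[0.583, 0.812, 0.012], [0.812, -0.583, -0.002], [0.005, 0.011, -1.0]]
contact_force: [0.7, -0.5, -0.3]
opening: 0.0853
time: 35.5
tcp_pos: [0.3829, -0.0612, 0.2616]
tcp_rot: [[0.585, 0.811, 0.014], [0.811, -0.585, -0.002], [0.006, 0.012, -1.0]]
contact_force: [0.1, -0.5, -0.9]
opening: 0.0855
35.6 [ 0.38380626 -0.06057337  0.26128233] [-0.64623311 -0.314125    0.13805009] 0.8607109427688244
```

View pics/t27.png

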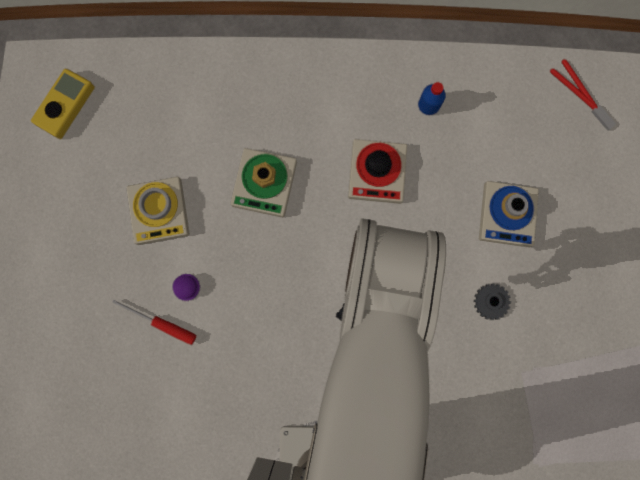

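View pics/s27.png

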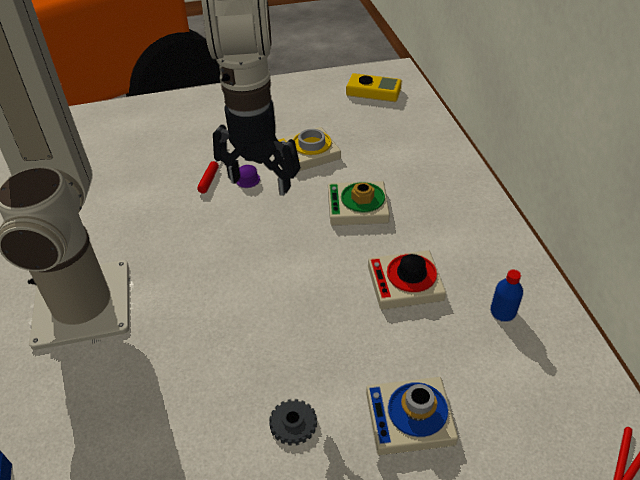

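In the top view all four parts sit on their trays. The cone's bore shows at (517,204) against the tray centre (511,208), so I check whether that is just parallax.

```bash
python3 -c "
from h import *
t=cv2.imread('pics/t27.png')
cv2.imwrite('pics/t27c.png',np.hstack([crop(t,512,208,32,6),crop(t,379,164,32,6)]))
c=at('top',511.2,207.6,.033);c[2]=.072;print(c,proj('top',c),at('top',517,204.5,.072))"
```

```text
[ 0.5676 -0.3957  0.072 ] [516.9831303  204.20628956] [ 0.567  -0.3957  0.072 ]
```

View pics/t27c.png

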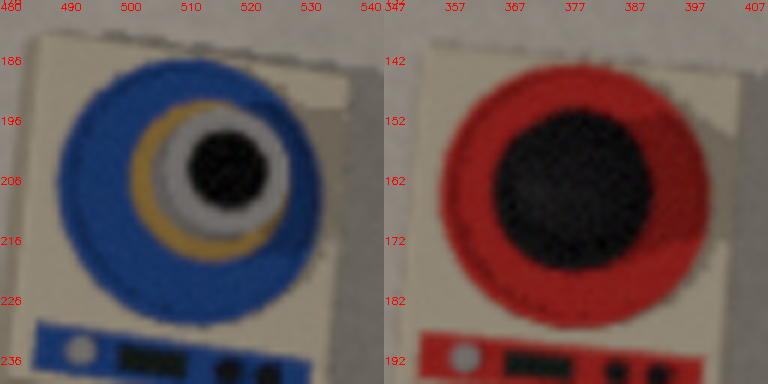

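The bore's expected pixel for a perfectly centred cone is (517.0,204.2), so the offset is pure parallax and the cone is within about 1 mm of the middle. Handing in.

```bash
python3 -c "
from cell import *
finish_job();print(get_state()['time'])"
```

```text
the job is handed in; nothing more can be done
the job is handed in; nothing more can be done
```

All four parts are on their trays, placed in the order asked: cone on blue, ring on yellow, nut on green, black cap on red. I handed the job in at about 36 s of the 104 s allowed. Each part was lowered until the wrist force showed contact, then released before I took the next. The ring stayed standing when the cone was lifted out.

**Last checks:**
- **Placement:** The final top and side views show all four parts upright and flat in their trays. By calculation the cone is within about 1 mm of the middle. I judged the other three by eye, and they look centred.
- **Untouched items:** The gear, screwdriver and purple cap are where they started.
- **Arm and forces:** The gripper is open and well clear of everything. The highest contact force I saw was about 12 N, while closing on the ring.

**Disagreement:** The top and wrist cameras differed by up to about 5 mm on positions. I placed everything by the wrist camera, and the final top view fitted that. No check failed.

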